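# Re-hang the door of a benchtop incubator on its lift-off hinges

## Task

The incubator's door was lifted off for cleaning and stands on the bench: hang it back. Hold it upright in its open position, square to the incubator's front, feel for the two hinge pins with light pressure and lower both knuckles gently onto them until the door is fully home, then let go of it there. Finally push the door gently until it is fully shut, and leave the tube rack, the tip box and the bottle where they are.

Things in the scene. Friction and masses are not known exactly. Their poses are not given: they have to be found in the camera images.
- incubator: White benchtop incubator, fixed, 230 wide, 200 deep, 222 mm high, mouth open. Origin on the bench under hinge_line; x points into the incubator (its front looks to -x), y to its left seen from the front, z up. Front at x = 21, y -184 to +46 mm; rubber gasket round the mouth stands out to x = 17. Shut, the door's axes are parallel to these; it opens clockwise seen from above.
- hinge_line (a point): Hinge axis with the leaf at the inner end of its slots, 50 mm above the bench. Two steel pins point up, 9 mm thick, 20 tall, on round shoulders 22 across, tops 50 and 160 mm above the bench. The leaf carrying both is clamped in slotted holes and does not give: both pins really stand somewhere 0 to 14 mm from this point along the incubator's +y (outward), to be found by feel; along its x they are true.
- door: Loose insulated white door standing upright, 30 thick (x), 160 wide (y), 175 mm high, 0.34 to 0.53 kg; window and steel bar handle (40 mm out, y = -58, z 35 to 121 mm) on its outer face, which looks to -x; hinge side +y. Origin under the middle of its lower edge. Hung, its lower edge is 28 mm above the bench and it swings freely. Never press it on hinge or incubator with over 30 N.
- knuckle (a point): Middle of the lower mouth of the door's lower hinge knuckle, at (0, 92, 22) mm in the door's frame. Two upright steel tubes on the +y side, 22 mm outside, 10.6 mm bore right through, 22 long; the upper one is 110 mm above the lower, on the same axis. Fully home, this point is 50 mm above the bench (70 mm when it meets the pin tips).
- door_top (a point): Middle of the door's top edge, 175 mm above its origin; the edge is 30 mm thick (along the door's x) and free on both sides: the place to grip, near the centre of mass.
- tube_rack: Orange microtube rack lying loose on the bench, 105 x 235 x 28 mm (tubes to 39), long side along its y, origin under its middle. Leave alone.
- tip_box: Open pipette tip box, loose, 85 x 122 x 51 mm, pink tray, origin under its middle. Leave alone.
- reagent_bottle: Dark blue bottle with white cap, loose, 64 mm across, 145 high, origin under its middle. Leave alone.
Things that resemble listed ones, but are neither listed nor needed, are in the scene too. Several things have the shape of the door; the one meant has the colours described above.

How it is judged:
On the way:
1. the door hangs open on both pins, fully down, let go (z of knuckle in the frame of incubator between 0.046 and 0.053 m and x of knuckle in the frame of incubator between -0.004 and 0.004 m and y of knuckle in the frame of incubator between -0.003 and 0.017 m and angle between door's own z axis and vertical below 0.06 rad and angle between the x axis of door and the x axis of incubator, either way round above 0.35 rad and contact force between the fingers and door below 0.5 N and linear speed of door below 0.03 m/s), for 0.3 s.
At the end, for the whole second after the job is handed in: the door hangs upright (to 0.06 rad) on both pins, fully down (knuckle mouth 46 to 53 mm up, within 4 mm of the hinge line in depth and within the slots' reach), shut parallel to the incubator's front to 0.06 rad, let go and at rest (z of knuckle in the frame of incubator between 0.046 and 0.053 m and x of knuckle in the frame of incubator between -0.004 and 0.004 m and y of knuckle in the frame of incubator between -0.003 and 0.017 m and angle between door's own z axis and vertical below 0.06 rad and angle between the x axis of door and the x axis of incubator, either way round below 0.06 rad and linear speed of door below 0.02 m/s and y of door in the frame of incubator below -0.05 m); the robot touches nothing.
It fails at once if the door was pressed on the hinge or the incubator with more than 30 N while the fingers held or pushed it (contact force between door and incubator above 30 N and contact force between the fingers and door above 0.5 N).
It fails at once if the door was dropped or flung (over 0.3 m/s with no finger on it) (linear speed of door above 0.3 m/s and contact force between the fingers and door below 0.1 N).
It fails at once if tube rack moved more than 15 mm (distance of tube_rack from where it was at the start of the episode above 0.015 m).
It fails at once if tip box moved more than 15 mm (distance of tip_box from where it was at the start of the episode above 0.015 m).
It fails at once if reagent bottle moved more than 15 mm (distance of reagent_bottle from where it was at the start of the episode above 0.015 m).
It also fails if it takes over 72 s, if anything falls off the work surface, if the arm or the gripper's body presses on something with over 40 N, if the wrist force passes 120 N, or if a joint passes its speed limit or range.

## Robot

A 7-joint arm with a two-finger parallel gripper is mounted at the origin on the work surface. World frame = base frame: x ahead of the robot, y to its left, z up, the work surface at z = 0. Lengths are in m, angles in rad, forces in N, time in s.
With the tool pointing down it reaches from about 0.4 to 0.85 m from the base axis. Payload 10.4 kg.
Tool frame: the origin (TCP) lies midway between the tips of the shut fingers; the grasp point (between the pads) lies 19 mm behind it; z points along the fingers, y is the line along which they close (so a half turn about z gives the same grasp; the last joint's range is limited). The gripper opens to 85 mm and grips with 20 to 120 N. Pads are 22 mm wide; open, the fingers measure 114 mm over their backs; the gripper's body (76 mm by 85 mm) begins 54 mm behind the grasp point. The pads swing forward as they close: fully open they stand 13 mm farther back than shut.
Start: joints at [1.135, 0.332, -0.065, 1.46, 0.022, 1.35, -0.088], TCP at [0.251, -0.573, 0.231] pointing down, gripper open.
Joint ranges: [-2.6, 2.6], [-0.5, 2.12], [-1.47, 1.34], [0.16, 2.42], [-1.27, 4.41], [0.06, 2.06], [-2.6, 2.6]. Speed limits (rad/s): [2.22, 2.22, 2.79, 2.79, 3.14, 3.14, 3.14].

## Interface

Orientations are given as a 3x3 rotation matrix whose columns are the frame's x, y, z axes.
In Python, from workcell import r, vision gives the robot as it stands.
- The arm moves only by the tool send_rows, never from a script. Its argument "motion" is a list of rows, each a list of 7 numbers: the shift along the tool's x, y, z in cm, then the turn, a rotation vector about the tool's x, y, z in rad, then the opening, from 0 (shut) to 1 (fully open). In form: [[dx, dy, dz, wx, wy, wz, hand], ...]. A call has 1 to 12 rows; each row is the pose to reach, as a shift and turn from the pose commanded when the call began, along the tool's axes at that moment; what a row does not reach only later rows make up. A row lasts 1/12 s, in which the tool goes at most 41.7 mm and 7.16 degrees, less where a joint would pass 70% of its speed; a pose out of reach is approached as far as the arm can. A call with a gripper value outside its range is refused whole. The fingers move at their own pace and stop on an object; the grip force is fixed at half the most. Time passes only in rows, so rows that repeat a pose let the fingers close. It gives the time, the measured TCP pose, the force, the opening and the grip force at its end, in the units of the state.
- r.state(): the state, without advancing time (a new reading comes with each control period).
- vision.snapshot(name): name is "side" or "top" or "wrist"; returns a dict with "img" (384x512x3 uint8, red, green, blue), "fx", "fy", "cx", "cy" (pixels), "D" ([k1, k2, p1, p2, k3] as OpenCV has them; the pictures are not rectified), "view" (4x4, takes a point from world to camera coordinates). Camera axes: x right, y up, looking along -z (the intrinsics and any distortion apply to the point x, -y, -z); pixel columns grow to the right and rows downward; lengths in m; the calibration is good to about 2 mm. A picture is of the moment at which its call begins. There is no depth.
- r.close_job(): hands the job in; it is judged then, once.
The state is a dict: "time": time; "qpos": joint angles; "dq": joint speeds; "joint_torque": joint torques, N m; "position": TCP position; "eef_rot": TCP orientation; "wrist_force": force on the tool from outside, world axes, zero at the start; "wrist_torque": the same for the moment, N m; "finger_gap": finger opening in m; "finger_force": force on a finger pad.
Only numpy, scipy, OpenCV 4.12 (cv2) and the standard library are available. Lean on these libraries where they do the work, as an engineer would, in place of code of your own. Each camera call takes 0.05 s, during which the arm holds its last target. There are 200 camera calls.

## Working session

There is one attempt and no reset: what is moved stays moved. The work goes in short steps, Python scripts to look and compute and a tool call to move; the robot and the scene stay as the last step left them, time stands still between calls to the robot, and variables do not carry over. Pictures are saved under pics/ and viewed, at most 10 in all, crops included, and the job is handed in when it is done.

Besides the shell and the picture viewer there is one more tool, called in YAML: its name, and indented under it one key for each argument. send_rows: Moves the arm, as the interface text tells. Its arguments: {"type":"object","properties":{"motion":{"type":"array","items":{"type":"array","items":{"type":"number"}}}},"required":["motion"]}

```bash
mkdir -p pics; ls
cat > h.py <<'E'
import numpy as np, cv2
from workcell import r, vision
def snap(n):
    s=vision.snapshot(n); cv2.imwrite(f'pics/_{n}.png',s['img'][...,::-1]); np.savez(f'pics/{n}.npz',**s); return s
def load(n): return dict(np.load(f'pics/{n}.npz'))
def ray(s,uv):
    K=np.array([[s['fx'],0,s['cx']],[0,s['fy'],s['cy']],[0,0,1.]])
    p=cv2.undistortPoints(np.array(uv,float).reshape(-1,1,2),K,np.array(s['D'],float)).reshape(-1,2)
    d=np.c_[p[:,0],-p[:,1],-np.ones(len(p))]
    R=s['view'][:3,:3]; t=s['view'][:3,3]
    return -R.T@t, d@R
def onz(s,uv,z):
    c,d=ray(s,uv); return c+d*((z-c[2])/d[:,2])[:,None]
def proj(s,P):
    P=np.atleast_2d(P); q=P@s['view'][:3,:3].T+s['view'][:3,3]
    K=np.array([[s['fx'],0,s['cx']],[0,s['fy'],s['cy']],[0,0,1.]])
    return cv2.projectPoints(q*[1,-1,-1],np.zeros(3),np.zeros(3),K,np.array(s['D'],float))[0].reshape(-1,2)
E
python3 - <<'E'
from h import *
a=[snap(n) for n in('top','side')]
for s in a: print(ray(s,[[256,192]]))
print(r.state())
cv2.imwrite('pics/a.png',cv2.resize(a[0]['img'][...,::-1],(800,600)))
cv2.imwrite('pics/b.png',cv2.resize(a[1]['img'][...,::-1],(800,600)))
E
```

```text
pics
(array([0.32912038, 0.28016745, 1.45822434]), array([[ 0.16555891,  0.01267472, -0.98614347]]))
(array([ 1.03371014, -0.62326848,  1.07161946]), array([[-0.34946165,  0.65012651, -0.67471573]]))
{'time': 0.1, 'qpos': array([ 1.13541581,  0.33278404, -0.0647145 ,  1.4608563 ,  0.0216211 ,
        1.3499036 , -0.08850209]), 'dq': array([-1.18308374e-04, -9.65603123e-05,  1.08049939e-04, -1.56627620e-03,
       -1.31551711e-03, -1.39494771e-03, -2.15081779e-03]), 'joint_torque': array([ 1.33978501e-03, -6.26746130e+01,  4.92478616e-02, -3.92429852e+01,
        1.64235185e-02,  6.92449277e-03, -3.18160448e-05]), 'position': array([ 0.25058738, -0.57219826,  0.23061142]), 'eef_rot': array([[ 9.15994698e-01,  4.01189967e-01, -5.69747683e-04],
       [ 4.01190364e-01, -9.15994018e-01,  1.11820784e-03],
       [-7.32717034e-05, -1.25284973e-03, -9.99999212e-01]]), 'wrist_force': array([ 0.74817548, -0.23543002, -0.42542844]), 'wrist_torque': array([-0.01773694,  0.00246462,  0.04707697]), 'finger_force': 0.0, 'finger_gap': 0.08519420679202488}
```

View pics/a.png

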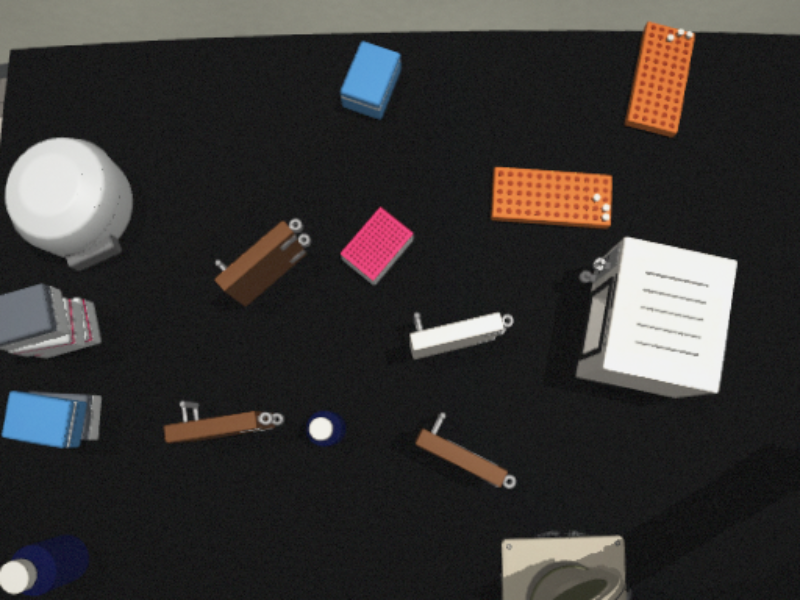

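View pics/b.png

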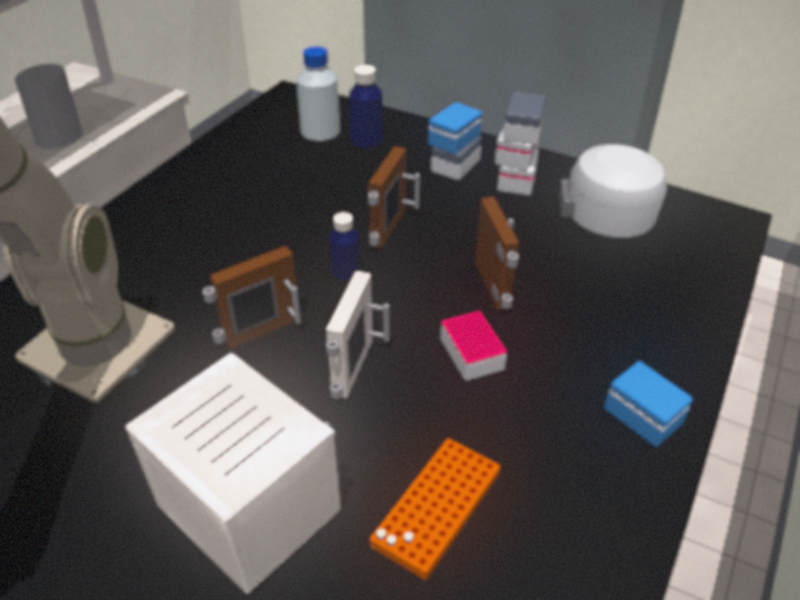

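The top view (800x600 scale) shows these door-shaped things: white at (458,335), brown at (262,262), brown at (212,427) and brown at (465,457). The white one matches the description. Its hinge side faces right and its handle faces up. The incubator's front faces left, with the pins at about (595,270).

```bash
cat > m.py <<'E'
from h import *
s=load('top'); im=s['img']; g=im.min(2)
f=512/800
def face(x0,y0,x1,y1,th,z):
    x0,y0,x1,y1=[int(v*f) for v in(x0,y0,x1,y1)]
    m=np.zeros_like(g); m[y0:y1,x0:x1]=(g[y0:y1,x0:x1]>th)*255
    c=max(cv2.findContours(m,cv2.RETR_EXTERNAL,cv2.CHAIN_APPROX_NONE)[0],key=cv2.contourArea)
    P=onz(s,c.reshape(-1,2),z)[:,:2]
    return m,cv2.minAreaRect((P*1000).astype(np.float32))
for th in(150,180,200,220):
    print(th,face(560,220,760,410,th,.222)[1],face(400,300,520,365,th,.175)[1])
print(g[int(315*f),int(440*f)],[int(v) for v in g[int(335*f)-12:int(335*f)+14,int(455*f)]])
def crop(x0,y0,x1,y1,k): return cv2.resize(im[y0:y1,x0:x1,::-1],None,fx=k,fy=k,interpolation=cv2.INTER_CUBIC)
cv2.imwrite('pics/c.png',crop(255,145,475,255,3.6))
E
python3 m.py
```

```text
150 ((507.419189453125, -156.0800018310547), (199.46490478515625, 229.9488983154297), 76.90457916259766) ((490.40069580078125, 192.9238739013672), (59.220706939697266, 172.196044921875), 0.22687727212905884)
180 ((507.46136474609375, -156.60302734375), (197.78323364257812, 229.01060485839844), 76.9207534790039) ((490.69915771484375, 197.37490844726562), (30.21376609802246, 165.9910430908203), 11.699111938476562)
200 ((507.50396728515625, -156.466552734375), (196.79449462890625, 228.59695434570312), 76.8311767578125) ((490.36199951171875, 198.69332885742188), (27.40043830871582, 162.31321716308594), 12.488094329833984)
220 ((507.40911865234375, -156.62045288085938), (196.03311157226562, 227.25343322753906), 76.69956970214844) ((490.1062316894531, 201.0448760986328), (26.237255096435547, 156.38296508789062), 12.556868553161621)
21 [19, 24, 22, 22, 148, 229, 239, 239, 239, 240, 240, 241, 240, 240, 238, 212, 106, 102, 101, 102, 102, 85, 25, 20, 14, 24]
```

View pics/c.png

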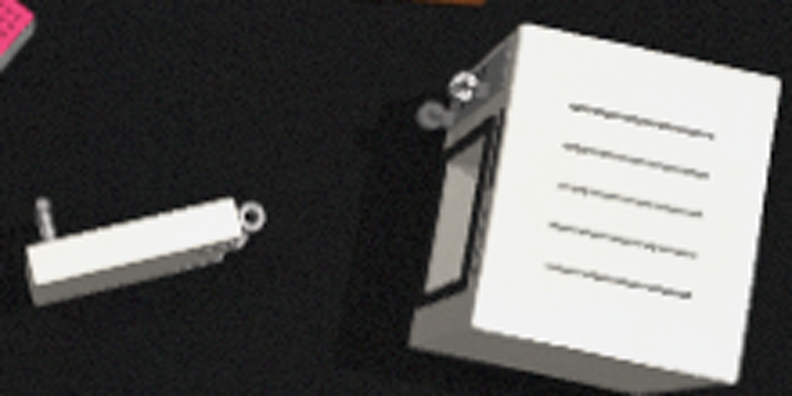

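The crop confirms the white door: top face at crop (130,240), handle at (43,215), hinge ring at (252,217). The upper pin is at crop (463,85) and the lower one at (432,115).

```bash
cat >> h.py <<'E'
from scipy.spatial.transform import Rotation as Ro
XI=np.array([-.2285,-.9736,0]); XI/=np.linalg.norm(XI); YI=np.cross([0,0,1],XI); OI=np.array([.6022,-.0543,0])
def goal(p,yaw,commanded=None):
    "tool-frame row (cm, rad) to reach TCP p, tool down, tool y at yaw deg"
    st=r.state(); R=st['eef_rot']; a=np.radians(yaw); y=np.array([np.cos(a),np.sin(a),0]); z=np.array([0,0,-1.])
    T=np.c_[np.cross(y,z),y,z]
    print('pos',st['position'].round(4),'row',((R.T@(np.array(p)-st['position']))*100).round(2),Ro.from_matrix(R.T@T).as_rotvec().round(4), 'F',st['wrist_force'].round(1))
E
python3 - <<'E'
from h import *
s=load('top')
for uv,z in(((463,85),.16),((432,115),.05)):
    p=onz(s,[np.array(uv)/3.6+[255,145]],z)[0]; d=p-OI; print(p,d@XI*1000,d@YI*1000)
p=onz(s,[np.array((252,217))/3.6+[255,145]],.154)[0]; print('ring',p)
c=np.array([.4904,.1985]);a=np.radians(12.4);yd=np.array([np.sin(a),-np.cos(a)]);print('ring predicted',c+.092*yd)
goal([.4904,.1985,.30],12.4)
E
```

```text
[ 0.60691136 -0.05557658  0.16      ] 0.16632491924118653 4.878407948998353
[ 0.60543335 -0.05653736  0.05      ] 1.439394768040099 3.6590301950172184
ring [0.50851311 0.10975918 0.154     ]
ring predicted [0.51015565 0.10864615]
pos [ 0.2506 -0.5722  0.2306] row [ 52.89 -60.98  -6.87] [-1.1000e-03 -8.0000e-04 -1.3744e+00] F [ 0.7 -0.2 -0.4]
```

send_rows:
  motion:
    - [0,0,-4,0,0,0,1]
    - [0,0,-8,0,0,0,1]
    - [30,-27,-9,0,0,-0.7,1]
    - [30,-27,-9,0,0,-0.7,1]
    - [30,-27,-9,0,0,-0.7,1]
    - [30,-27,-9,0,0,-0.7,1]
    - [30,-27,-9,0,0,-0.7,1]
    - [30,-27,-9,0,0,-0.7,1]
    - [30,-27,-9,0,0,-0.7,1]
    - [30,-27,-9,0,0,-0.7,1]
    - [30,-27,-9,0,0,-0.7,1]
    - [30,-27,-9,0,0,-0.7,1]

```text
time: 1.1
position: [0.4183, -0.2009, 0.3214]
eef_rot: [[0.439, 0.898, 0.0], [0.898, -0.439, 0.0], [0.0, 0.0, -1.0]]
wrist_force: [1.1, -0.1, 0.5]
finger_gap: 0.0853
finger_force: 0.0
```

```bash
python3 -c "
from h import *
goal([.4904,.1985,.30],12.4)"
```

```text
pos [ 0.4183 -0.2009  0.3214] row [ 39.04 -11.07   2.15] [ 3.000e-04 -1.000e-04 -6.712e-01] F [ 1.1 -0.1  0.5]
```

send_rows:
  motion:
    - [39,-11,2,0,0,-0.672,1]
    - [39,-11,2,0,0,-0.672,1]
    - [39,-11,2,0,0,-0.672,1]
    - [39,-11,2,0,0,-0.672,1]
    - [39,-11,2,0,0,-0.672,1]
    - [39,-11,2,0,0,-0.672,1]
    - [39,-11,2,0,0,-0.672,1]
    - [39,-11,2,0,0,-0.672,1]
    - [39,-11,2,0,0,-0.672,1]
    - [39,-11,2,0,0,-0.672,1]
    - [39,-11,2,0,0,-0.672,1]
    - [39,-11,2,0,0,-0.672,1]

```text
time: 2.1
position: [0.4904, 0.1954, 0.3007]
eef_rot: [[-0.216, 0.976, -0.002], [0.976, 0.216, 0.001], [0.001, -0.001, -1.0]]
wrist_force: [-0.5, -0.4, 0.5]
finger_gap: 0.0851
finger_force: 0.0
```

Run:
```python
from h import *
goal([.4904,.1985,.132],12.4)
s=snap('wrist'); cv2.imwrite('pics/d.png',cv2.resize(s['img'][...,::-1],(800,600)))
print(ray(s,[[256,192]]))
g=s['img'].min(2)
for th in(170,200):
    m=(g>th).astype(np.uint8)*255
    for c in sorted(cv2.findContours(m,0,cv2.CHAIN_APPROX_NONE)[0],key=cv2.contourArea)[-2:]:
        print(th,cv2.contourArea(c),cv2.boundingRect(c),cv2.minAreaRect((onz(s,c.reshape(-1,2),.175)[:,:2]*1000).astype(np.float32)))
```

```text
pos [0.4904 0.1954 0.3007] row [ 0.28  0.09 16.87] [-0.0014 -0.0011  0.0016] F [-0.5 -0.4  0.5]
(array([0.47273428, 0.27247558, 0.44336141]), array([[ 0.09931076, -0.30883278, -0.9464817 ]]))
170 2667.5 (178, 307, 79, 56) ((493.9001770019531, 27.397560119628906), (49.174781799316406, 75.1268310546875), 76.86229705810547)
170 7308.0 (224, 71, 70, 198) ((497.6734313964844, 195.96627807617188), (50.89892578125, 168.81307983398438), 9.978654861450195)
200 1249.0 (183, 308, 73, 41) ((496.2557373046875, 39.96306610107422), (22.45697784423828, 73.101806640625), 76.9908676147461)
200 6728.5 (228, 72, 57, 197) ((496.60772705078125, 195.49075317382812), (42.6900634765625, 167.82264709472656), 11.549113273620605)
```

View pics/d.png

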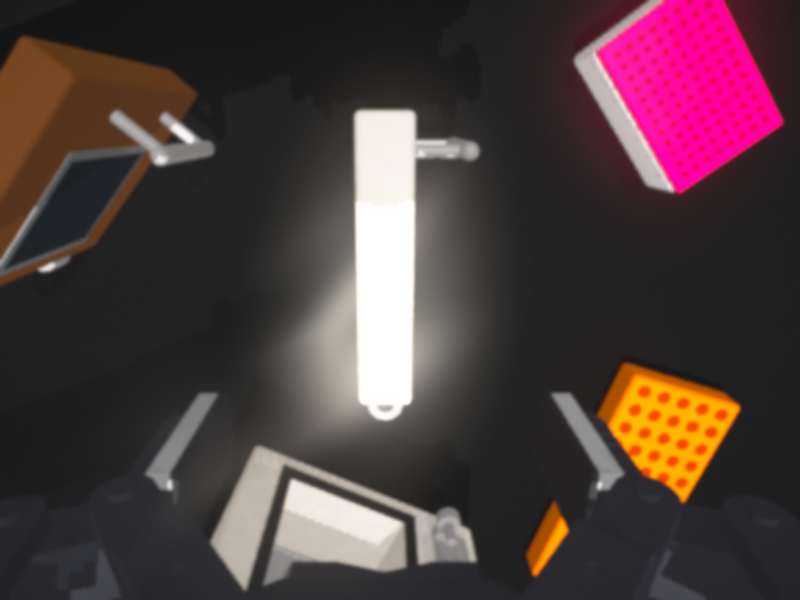

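The wrist view (800x600) shows the white door's top face from (356,108)-(415,108) down to (359,405)-(412,405). The handle is at (450,150), with both fingers clear on either side.

Run:
```python
from h import *
s=load('wrist')
P=onz(s,np.array([[355,109],[416,109],[412,405],[359,405],[385,405]])*.64,.175)[:,:2]; print(P.round(4),np.linalg.norm(P[0]-P[1]),np.linalg.norm(P[0]-P[3]))
c=P[:4].mean(0);v=P[2:4].mean(0)-P[:2].mean(0);print(c,90+np.degrees(np.arctan2(v[1],v[0])))
goal([*c,.132],12.4)
```

```text
[[0.4581 0.2744]
 [0.4866 0.2808]
 [0.5219 0.1245]
 [0.4923 0.1179]
 [0.5068 0.1211]] 0.02922105085412504 0.1602225201441375
[0.48972143 0.19939318] 12.529023297915117
pos [0.4908 0.1936 0.3008] row [ 0.59  0.04 16.88] [-0.0011 -0.0001 -0.0014] F [ 0.3 -0.7  0. ]
```

Run:
```python
from h import *
for i in range(3): goal([.490,.199,.132],12.5); vision.snapshot('top')
```

```text
pos [0.4908 0.1936 0.3008] row [ 0.54  0.05 16.88] [-0.0011 -0.0001 -0.0031] F [ 0.3 -0.7  0. ]
pos [0.4911 0.1926 0.301 ] row [ 0.66  0.04 16.9 ] [-0.0007  0.0005 -0.0051] F [-0.1 -0.4  0.3]
pos [0.4912 0.1921 0.3011] row [ 0.71  0.03 16.91] [-0.0003  0.0008 -0.0062] F [ 0.7  0.5 -0.4]
```

send_rows:
  motion:
    - [0.7,0,3,0,0,-0.006,1]
    - [0.7,0,6,0,0,-0.006,1]
    - [0.7,0,9,0,0,-0.006,1]
    - [0.7,0,12,0,0,-0.006,1]
    - [0.7,0,14,0,0,-0.006,1]
    - [0.7,0,16,0,0,-0.006,1]
    - [0.7,0,16.9,0,0,-0.006,1]
    - [0.7,0,16.9,0,0,-0.006,1]
    - [0.7,0,16.9,0,0,-0.006,1]
    - [0.7,0,16.9,0,0,-0.006,1]
    - [0.7,0,16.9,0,0,-0.006,1]
    - [0.7,0,16.9,0,0,-0.006,1]

```text
time: 3.3
position: [0.4901, 0.2005, 0.1333]
eef_rot: [[-0.218, 0.976, 0.002], [0.976, 0.218, 0.0], [-0.0, 0.002, -1.0]]
wrist_force: [-0.4, 0.0, -0.3]
finger_gap: 0.0856
finger_force: 0.0
```

send_rows:
  motion:
    - [0,0,0,0,0,0,0.6]
    - [0,0,0,0,0,0,0.5]
    - [0,0,0,0,0,0,0.4]
    - [0,0,0,0,0,0,0.3]
    - [0,0,0,0,0,0,0.2]
    - [0,0,0,0,0,0,0.1]
    - [0,0,0,0,0,0,0.1]
    - [0,0,0,0,0,0,0.1]
    - [0,0,0,0,0,0,0.1]
    - [0,0,0,0,0,0,0.1]

```text
time: 4.13
position: [0.4896, 0.2005, 0.1324]
eef_rot: [[-0.218, 0.976, 0.0], [0.976, 0.218, 0.0], [-0.0, 0.0, -1.0]]
wrist_force: [-1.4, -0.4, 4.1]
finger_gap: 0.0293
finger_force: 60.3
```

Run:
```python
from h import *
st=r.state(); print(st['position'],st['eef_rot'].round(4),st['wrist_force'],st['finger_force'],st['finger_gap'],st['time'])
goal([.490,.199,.26],12.5)
```

```text
[0.4895898  0.20051285 0.13242326] [[-2.182e-01  9.759e-01  2.000e-04]
 [ 9.759e-01  2.182e-01  0.000e+00]
 [-0.000e+00  2.000e-04 -1.000e+00]] [-1.43624484 -0.37584299  4.07971707] 60.3246796131134 0.029269453569533976 4.1333
pos [0.4896 0.2005 0.1324] row [-1.600e-01  1.000e-02 -1.276e+01] [0.0002 0.     0.0018] F [-1.4 -0.4  4.1]
```

Run:
```python
from h import *
s=load('top')
for uv,z in(((463,85),.18),((432,115),.07),((463,85),.16),((432,115),.05)):
    p=onz(s,[np.array(uv)/3.6+[255,145]],z)[0]; d=p-OI; print(z,p,d@XI*1000,d@YI*1000)
im=s['img'][150:195,362:400,::-1]; cv2.imwrite('pics/e.png',cv2.resize(im,None,fx=14,fy=13,interpolation=cv2.INTER_CUBIC)[:600])
k=OI+.005*YI-.03*XI; t=k-.0936*XI; t[2]=.215
goal(t,-13.2)
```

```text
0.18 [ 0.6026318  -0.05040422  0.18      ] -3.8913831751236074 -0.4697562823219977
0.07 [ 0.60150908 -0.05175538  0.07      ] -2.3194358810623417 -1.2540573211290542
0.16 [ 0.60691136 -0.05557658  0.16      ] 0.16632491924118653 4.878407948998353
0.05 [ 0.60543335 -0.05653736  0.05      ] 1.439394768040099 3.6590301950172184
pos [0.4896 0.2005 0.1324] row [-16.42  11.26  -8.25] [ 2.000e-04 -0.000e+00  4.504e-01] F [-1.4 -0.4  4.1]
```

View pics/e.png

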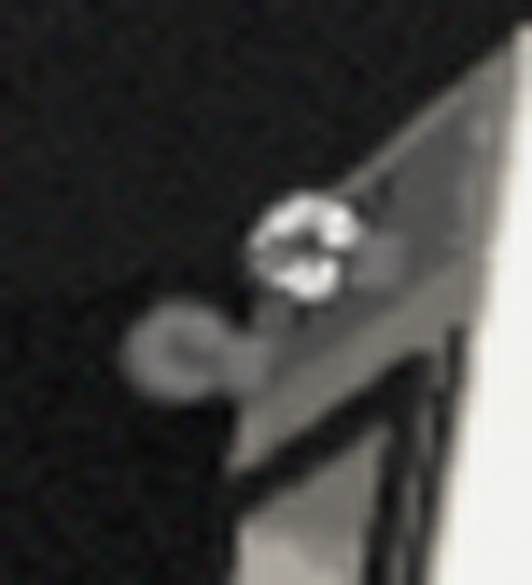

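The crop shows the upper shoulder disc at crop (303,245) and the lower one at (180,352). That puts both pins about 4–5 mm out along the slots.

send_rows:
  motion:
    - [0,0,-1,0,0,0,0.1]
    - [0,0,-3,0,0,0,0.1]
    - [0,0,-5,0,0,0,0.1]
    - [0,0,-7,0,0,0,0.1]
    - [-1,0.7,-8.2,0,0,0.03,0.1]
    - [-3,2,-8.2,0,0,0.09,0.1]
    - [-6,4,-8.2,0,0,0.18,0.1]
    - [-9,6,-8.2,0,0,0.26,0.1]
    - [-12,8,-8.2,0,0,0.34,0.1]
    - [-14,9.7,-8.2,0,0,0.4,0.1]
    - [-15.6,10.8,-8.2,0,0,0.44,0.1]
    - [-16.4,11.3,-8.2,0,0,0.45,0.1]

```text
time: 5.13
position: [0.6368, 0.062, 0.2134]
eef_rot: [[0.233, 0.972, -0.001], [0.972, -0.233, -0.001], [-0.001, -0.001, -1.0]]
wrist_force: [0.0, -1.1, -5.0]
finger_gap: 0.0296
finger_force: 60.5
```

Run:
```python
from h import *
snap('top')
for i in range(4): snap('side')
s=snap('wrist'); cv2.imwrite('pics/f.png',cv2.resize(s['img'][...,::-1],(800,600)))
k=OI+.005*YI-.0*XI; t=k-.0936*XI; t[2]=.215
goal(t,-13.2)
```

```text
pos [0.6346 0.0668 0.2146] row [-3.17  0.1  -0.04] [-0.0002 -0.0004  0.0036] F [-0.1  1.  -5.1]
```

View pics/f.png

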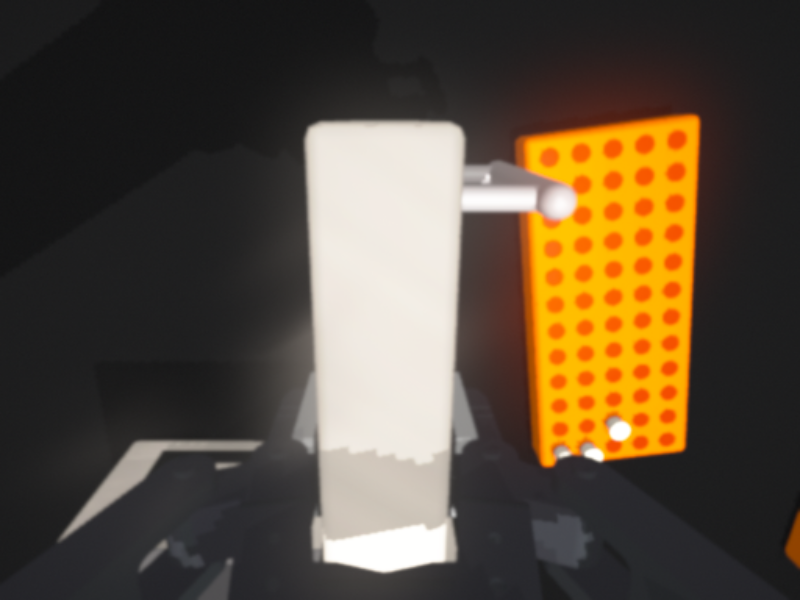

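The wrist view shows the door held square in the fingers, with its handle at (560,200) clear of the rack. The pins can't be seen from here, so I'll check knuckle and pins together in the top view.

Run:
```python
from h import *
s=load('top')
st=r.state(); R=st['eef_rot']; print(st['position'])
k=st['position']+.0936*R[:,0]*-1
for z in (.236,): print('expected upper ring px',proj(s,[[k[0],k[1],.214-.1324+.154]]))
im=s['img'][140:190,345:400,::-1]; cv2.imwrite('pics/g.png',cv2.resize(im,None,fx=12,fy=12,interpolation=cv2.INTER_CUBIC))
im=load('side')['img'][:,:,::-1]; cv2.imwrite('pics/g2.png',cv2.resize(im[180:300,130:290],None,fx=5,fy=5,interpolation=cv2.INTER_CUBIC))
```

```text
[0.63460233 0.06683183 0.21464906]
expected upper ring px [[378.68056143 160.09140712]]
```

View pics/g.png

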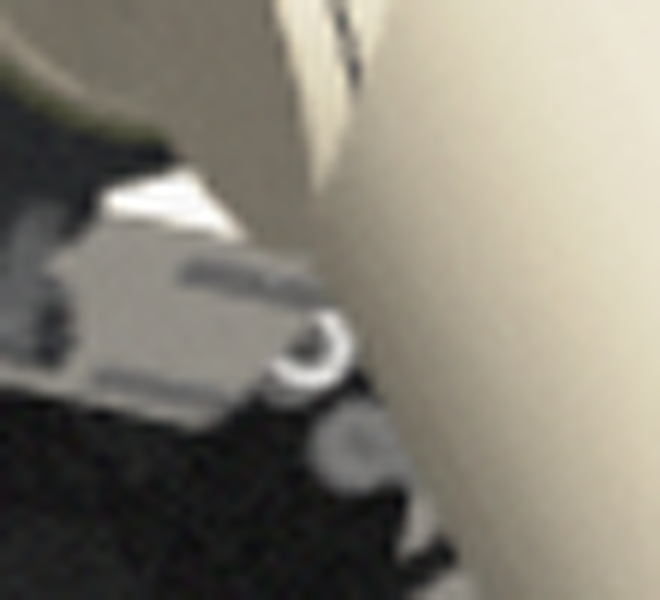

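Run:
```python
from h import *
s=load('top')
st=r.state(); R=st['eef_rot']; k=st['position']-.0936*R[:,0]
for z in(.236,.126): print(z,onz(s,[[345+311/12-.5,140+346/12-.5]],z)[0], proj(s,[[k[0],k[1],z]]))
for uv,z in(((303/14+362-.5,245/13+150-.5),.16),((180/14+362-.5,352/13+150-.5),.05),((345+355/12-.5,140+445/12-.5),.05)):
    p=onz(s,[uv],z)[0];d=p-OI;print(p,d@XI*1e3,d@YI*1e3)
print(k,(k-OI)@XI*1e3,(k-OI)@YI*1e3)
```

```text
0.236 [ 0.59183318 -0.00131401  0.236     ] [[378.71626066 160.05609943]]
0.126 [ 0.61547729 -0.0266473   0.126     ] [[369.65681102 169.00845445]]
[ 0.60767421 -0.0543117   0.16      ] -1.2393973727650591 5.3320771858999665
[ 0.60657499 -0.05466133  0.05      ] -0.6478614960513355 4.34181832985379
[ 0.60656701 -0.05383512  0.05      ] -1.4503902878073414 4.145267061212675
[ 0.61355779 -0.02437172  0.21461574] -31.731699847104103 4.219104844856545
```

send_rows:
  motion:
    - [-0.5,0,0,0,0,0.004,0.1]
    - [-1.2,0,0,0,0,0.004,0.1]
    - [-2,-0.05,0,0,0,0.004,0.1]
    - [-2.6,-0.05,0,0,0,0.004,0.1]
    - [-3,-0.05,0,0,0,0.004,0.1]
    - [-3,-0.05,0.8,0,0,0.004,0.1]
    - [-3,-0.05,1.6,0,0,0.004,0.1]
    - [-3,-0.05,2.4,0,0,0.004,0.1]
    - [-3,-0.05,2.8,0,0,0.004,0.1]
    - [-3,-0.05,2.8,0,0,0.004,0.1]
    - [-3,-0.05,2.8,0,0,0.004,0.1]
    - [-3,-0.05,2.8,0,0,0.004,0.1]

```text
time: 6.43
position: [0.6284, 0.0363, 0.1865]
eef_rot: [[0.232, 0.973, 0.0], [0.973, -0.232, 0.0], [0.0, 0.0, -1.0]]
wrist_force: [-0.7, -0.1, -4.3]
finger_gap: 0.0293
finger_force: 60.4
```

```bash
cat >> h.py <<'E'
def rep():
    st=r.state(); p=st['position']; R=st['eef_rot']; k=p-.0936*R[:,0]-OI
    print('t%.2f'%st['time'],'knuckle XI %.1f YI %.1f z %.1f'%(k@XI*1e3,k@YI*1e3,(p[2]-.1104)*1e3),'yaw %.2f tilt'%np.degrees(np.arctan2(R[1,1],R[0,1])),R[:2,2].round(4),'F inc',(st['wrist_force']@XI).round(1),(st['wrist_force']@YI).round(1),st['wrist_force'][2].round(1),'T',st['wrist_torque'].round(2))
E
python3 - <<'E'
from h import *
for i in range(3): s=snap('top'); rep()
s2=snap('side')
im=s['img'][140:190,345:400,::-1]; a=cv2.resize(im,(440,400),interpolation=cv2.INTER_CUBIC)
k=r.state()['position']-.0936*r.state()['eef_rot'][:,0]
q=proj(s2,[[k[0],k[1],.1]])[0]; print(q); x,y=[int(v) for v in q]
b=cv2.resize(s2['img'][y-40:y+40,x-36:x+36,::-1],(360,400),interpolation=cv2.INTER_CUBIC)
cv2.imwrite('pics/i.png',np.hstack([a,b]))
E
```

```text
t6.48 knuckle XI -0.5 YI 4.6 z 76.3 yaw -13.39 tilt [0.0006 0.0001] F inc -0.2 -0.3 -4.0 T [-0.04  0.02 -0.  ]
t6.53 knuckle XI -0.5 YI 4.7 z 76.4 yaw -13.40 tilt [0.0009 0.    ] F inc 0.2 0.8 -3.7 T [-0.03 -0.05 -0.01]
t6.58 knuckle XI -0.4 YI 4.6 z 76.3 yaw -13.40 tilt [ 0.0007 -0.    ] F inc 0.1 0.1 -4.9 T [-0.03  0.03  0.01]
[211.98494187 290.57238206]
```

View pics/i.png

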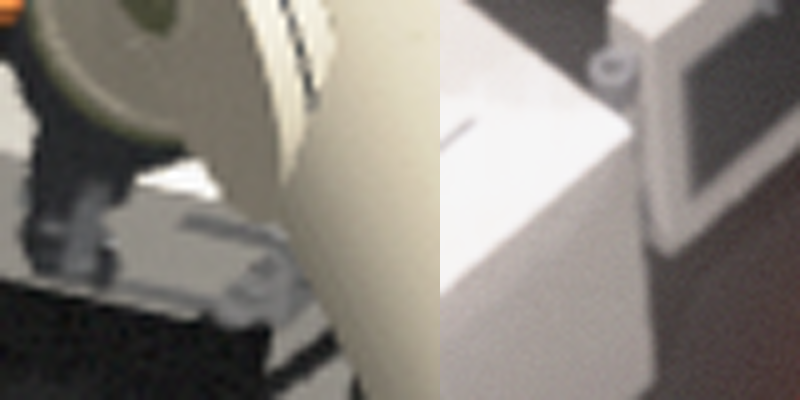

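The left half shows the lower ring over its shoulder at about (265,280), and the right half shows the upper knuckle at (612,68). Now I'll probe downward gently.

send_rows:
  motion:
    - [0,0,0.15,0,0,0,0.1]
    - [0,0,0.3,0,0,0,0.1]
    - [0,0,0.45,0,0,0,0.1]
    - [0,0,0.55,0,0,0,0.1]
    - [0,0,0.6,0,0,0,0.1]
    - [0,0,0.65,0,0,0,0.1]
    - [0,0,0.7,0,0,0,0.1]
    - [0,0,0.7,0,0,0,0.1]

```text
time: 7.3
position: [0.6284, 0.0361, 0.1799]
eef_rot: [[0.232, 0.973, 0.001], [0.973, -0.232, -0.0], [-0.0, 0.001, -1.0]]
wrist_force: [-1.0, 0.4, 2.6]
finger_gap: 0.0295
finger_force: 61.4
```

```bash
python3 -c "
from h import *
rep()"
```

```text
t7.30 knuckle XI -0.4 YI 4.5 z 69.5 yaw -13.41 tilt [ 0.0007 -0.0002] F inc -0.2 -1.1 2.6 T [-0.33  0.65 -0.23]
```

send_rows:
  motion:
    - [0,-0.03,0,0,0,0,0.1]
    - [0,-0.06,0,0,0,0,0.1]
    - [0,-0.09,0,0,0,0,0.1]
    - [0,-0.12,0,0,0,0,0.1]
    - [0,-0.12,0,0,0,0,0.1]

```text
time: 7.72
position: [0.6278, 0.0362, 0.1798]
eef_rot: [[0.232, 0.973, 0.002], [0.973, -0.232, -0.0], [0.0, 0.002, -1.0]]
wrist_force: [2.1, 0.1, 4.3]
finger_gap: 0.0294
finger_force: 61.5
```

```bash
python3 -c "
from h import *
rep()"
```

```text
t7.72 knuckle XI -0.4 YI 3.9 z 69.4 yaw -13.39 tilt [ 0.0019 -0.0001] F inc -0.6 2.1 4.3 T [-0.5  -0.65  0.29]
```

send_rows:
  motion:
    - [0,-0.03,0,0,0,0,0.1]
    - [0,-0.06,0,0,0,0,0.1]
    - [0,-0.09,0,0,0,0,0.1]
    - [0,-0.12,0,0,0,0,0.1]
    - [0,-0.12,0,0,0,0,0.1]
    - [0,-0.12,0,0,0,0,0.1]

```text
time: 8.22
position: [0.6263, 0.0365, 0.1796]
eef_rot: [[0.232, 0.973, 0.001], [0.973, -0.232, -0.0], [0.0, 0.001, -1.0]]
wrist_force: [5.3, 0.2, 4.0]
finger_gap: 0.0296
finger_force: 61.6
```

```bash
python3 -c "
from h import *
rep()"
```

```text
t8.22 knuckle XI -0.3 YI 2.4 z 69.2 yaw -13.40 tilt [ 0.0011 -0.0002] F inc -1.4 5.1 4.0 T [-0.81 -1.27  0.48]
```

send_rows:
  motion:
    - [0,0,-0.3,0,0,0,0.1]
    - [0.1,0.2,-0.3,0,0,0,0.1]
    - [0.1,0.2,-0.3,0,0,0,0.1]
    - [0.1,0.2,-0.3,0,0,0,0.1]
    - [0.1,0.2,-0.2,0,0,0,0.1]
    - [0.1,0.2,-0.1,0,0,0,0.1]
    - [0.1,0.2,-0.05,0,0,0,0.1]
    - [0.1,0.2,0,0,0,0,0.1]
    - [0.1,0.2,0.03,0,0,0,0.1]
    - [0.1,0.2,0.05,0,0,0,0.1]

```text
time: 9.05
position: [0.6281, 0.0373, 0.1796]
eef_rot: [[0.232, 0.973, 0.0], [0.973, -0.232, -0.0], [-0.0, 0.0, -1.0]]
wrist_force: [-4.7, 0.7, 6.1]
finger_gap: 0.0293
finger_force: 61.9
```

```bash
python3 -c "
from h import *
rep()"
```

```text
t9.05 knuckle XI -1.4 YI 3.9 z 69.2 yaw -13.41 tilt [ 0.0003 -0.0001] F inc 0.4 -4.8 6.1 T [-0.45  1.31 -0.45]
```

send_rows:
  motion:
    - [0.04,-0.04,-0.02,0,0,0,0.1]
    - [0.04,-0.08,-0.02,0,0,0,0.1]
    - [0.04,-0.12,-0.02,0,0,0,0.1]
    - [0.04,-0.16,-0.02,0,0,0,0.1]
    - [0.04,-0.16,-0.02,0,0,0,0.1]

```text
time: 9.47
position: [0.6274, 0.0375, 0.1796]
eef_rot: [[0.232, 0.973, 0.002], [0.973, -0.232, -0.0], [0.0, 0.002, -1.0]]
wrist_force: [1.8, -1.6, 4.6]
finger_gap: 0.029
finger_force: 61.7
```

send_rows:
  motion:
    - [0.03,-0.04,0,0,0,0,0.1]
    - [0.03,-0.08,0,0,0,0,0.1]
    - [0.03,-0.12,0,0,0,0,0.1]
    - [0.03,-0.12,0,0,0,0,0.1]

```text
time: 9.8
position: [0.6265, 0.0379, 0.1795]
eef_rot: [[0.232, 0.973, 0.003], [0.973, -0.232, -0.001], [0.0, 0.003, -1.0]]
wrist_force: [4.5, -1.8, 4.8]
finger_gap: 0.0293
finger_force: 61.5
```

```bash
python3 -c "
from h import *
rep()"
```

```text
t9.80 knuckle XI -1.8 YI 2.3 z 69.1 yaw -13.40 tilt [ 0.0026 -0.0006] F inc 0.7 4.8 4.8 T [-1.32 -1.13  0.46]
```

send_rows:
  motion:
    - [0,0,-0.2,0,0,0,0.1]
    - [0,-0.04,-0.2,0,0,0,0.1]
    - [0.08,-0.04,-0.2,0,0,0,0.1]
    - [0.08,-0.04,-0.2,0,0,0,0.1]
    - [0.08,-0.04,-0.1,0,0,0,0.1]
    - [0.08,-0.04,-0.05,0,0,0,0.1]
    - [0.08,-0.04,-0.02,0,0,0,0.1]
    - [0.08,-0.04,-0.02,0,0,0,0.1]

```text
time: 10.47
position: [0.625, 0.0396, 0.1797]
eef_rot: [[0.232, 0.973, -0.0], [0.973, -0.232, -0.0], [-0.0, -0.0, -1.0]]
wrist_force: [-3.3, 1.0, 5.7]
finger_gap: 0.0292
finger_force: 61.8
```

```bash
python3 -c "
from h import *
rep()"
```

```text
t10.47 knuckle XI -3.0 YI 0.4 z 69.3 yaw -13.41 tilt [-0.0005 -0.    ] F inc -0.2 -3.5 5.7 T [-0.61  1.22 -0.32]
```

send_rows:
  motion:
    - [0,0,-0.25,0,0,0,0.1]
    - [0,0.2,-0.25,0,0,0,0.1]
    - [0,0.2,-0.25,0,0,0,0.1]
    - [0,0.2,-0.25,0,0,0,0.1]
    - [0,0.2,-0.25,0,0,0,0.1]
    - [0,0.2,-0.25,0,0,0,0.1]

```text
time: 10.97
position: [0.6272, 0.0388, 0.1814]
eef_rot: [[0.232, 0.973, -0.0], [0.973, -0.232, 0.0], [-0.0, -0.0, -1.0]]
wrist_force: [-1.0, 0.4, -4.3]
finger_gap: 0.0294
finger_force: 60.5
```

Run:
```python
from h import *
rep()
for i in range(4): s=snap('top'); rep()
im=s['img'][140:190,345:400,::-1]; a=cv2.resize(im,(440,400),interpolation=cv2.INTER_CUBIC)
s2=snap('side')
b=cv2.resize(s2['img'][190:270,180:252,::-1],(360,400),interpolation=cv2.INTER_CUBIC)
cv2.imwrite('pics/j.png',np.hstack([a,b]))
```

```text
t10.97 knuckle XI -2.8 YI 2.7 z 71.0 yaw -13.40 tilt [-0.0004  0.0001] F inc -0.2 -1.0 -4.3 T [ 0.05 -0.05 -0.01]
t11.02 knuckle XI -2.8 YI 2.8 z 71.1 yaw -13.40 tilt [-0.0002  0.    ] F inc -0.8 -0.5 -4.5 T [-0.02 -0.06  0.04]
t11.07 knuckle XI -2.8 YI 2.8 z 71.2 yaw -13.41 tilt [-0.0001  0.    ] F inc 0.4 -0.9 -4.0 T [-0.01 -0.    0.05]
t11.12 knuckle XI -2.7 YI 2.8 z 71.2 yaw -13.40 tilt [-0.0001 -0.    ] F inc 0.3 0.9 -2.4 T [ 0.01 -0.02  0.05]
t11.17 knuckle XI -2.7 YI 2.8 z 71.3 yaw -13.41 tilt [-0. -0.] F inc -0.2 -0.1 -4.3 T [ 0.04 -0.03  0.06]
```

View pics/j.png

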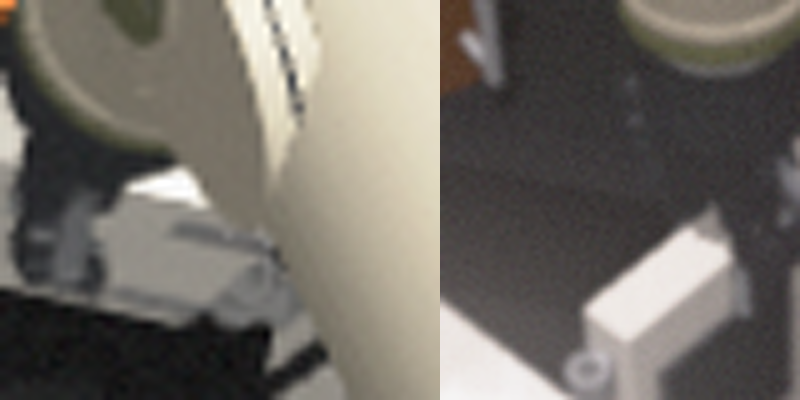

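The side crop on the right shows the upper knuckle ring at (588,370). The door hangs upright and the pin is hidden below it. I'll probe at this spot, then step.

send_rows:
  motion:
    - [0,0,0.06,0,0,0,0.1]
    - [0,0,0.12,0,0,0,0.1]
    - [0,0,0.17,0,0,0,0.1]
    - [0,0,0.2,0,0,0,0.1]
    - [0,0,0.2,0,0,0,0.1]
    - [0,0,0.2,0,0,0,0.1]

```text
time: 11.72
position: [0.6274, 0.0389, 0.1801]
eef_rot: [[0.232, 0.973, 0.001], [0.973, -0.232, -0.0], [0.0, 0.001, -1.0]]
wrist_force: [-1.4, 0.9, -0.3]
finger_gap: 0.0291
finger_force: 61.1
```

```bash
python3 -c "
from h import *
rep()"
```

```text
t11.72 knuckle XI -2.9 YI 2.9 z 69.7 yaw -13.40 tilt [ 0.0006 -0.0001] F inc -0.6 -1.6 -0.3 T [-0.23  0.37 -0.15]
```

send_rows:
  motion:
    - [-0.04,0,-0.01,0,0,0,0.1]
    - [-0.08,0,-0.01,0,0,0,0.1]
    - [-0.12,0,-0.01,0,0,0,0.1]
    - [-0.16,0,-0.01,0,0,0,0.1]
    - [-0.16,0,-0.01,0,0,0,0.1]

```text
time: 12.13
position: [0.6272, 0.0377, 0.1802]
eef_rot: [[0.231, 0.973, 0.001], [0.973, -0.231, 0.001], [0.001, 0.001, -1.0]]
wrist_force: [1.1, 5.0, 2.8]
finger_gap: 0.0293
finger_force: 61.3
```

send_rows:
  motion:
    - [-0.04,0,0,0,0,0,0.1]
    - [-0.08,0,0,0,0,0,0.1]
    - [-0.12,0,0,0,0,0,0.1]
    - [-0.16,0,0,0,0,0,0.1]
    - [-0.16,0,0,0,0,0,0.1]

```text
time: 12.55
position: [0.6267, 0.0356, 0.18]
eef_rot: [[0.232, 0.973, 0.001], [0.973, -0.232, -0.0], [0.0, 0.0, -1.0]]
wrist_force: [1.3, 3.6, 4.1]
finger_gap: 0.0296
finger_force: 61.4
```

```bash
python3 -c "
from h import *
rep()"
```

```text
t12.55 knuckle XI 0.4 YI 3.0 z 69.6 yaw -13.41 tilt [ 0.0005 -0.    ] F inc -3.8 0.4 4.1 T [ 0.6  -0.17  0.04]
```

send_rows:
  motion:
    - [0,0.06,0,0,0,0,0.1]
    - [0,0.12,0,0,0,0,0.1]
    - [0.04,0.12,0,0,0,0,0.1]
    - [0.08,0.12,0,0,0,0,0.1]
    - [0.12,0.12,0,0,0,0,0.1]
    - [0.16,0.12,0,0,0,0,0.1]
    - [0.2,0.12,0,0,0,0,0.1]
    - [0.2,0.12,0,0,0,0,0.1]

```text
time: 13.22
position: [0.6279, 0.036, 0.1794]
eef_rot: [[0.233, 0.973, -0.001], [0.972, -0.233, -0.002], [-0.002, -0.001, -1.0]]
wrist_force: [-3.4, -1.5, 2.4]
finger_gap: 0.0293
finger_force: 61.4
```

send_rows:
  motion:
    - [0.04,0,0,0,0,0,0.1]
    - [0.08,0,0,0,0,0,0.1]
    - [0.12,0,0,0,0,0,0.1]
    - [0.16,0,0,0,0,0,0.1]
    - [0.16,0,0,0,0,0,0.1]

```text
time: 13.63
position: [0.6289, 0.0388, 0.1798]
eef_rot: [[0.232, 0.973, 0.001], [0.973, -0.232, -0.0], [0.0, 0.001, -1.0]]
wrist_force: [-0.5, -3.0, 0.6]
finger_gap: 0.0293
finger_force: 61.1
```

```bash
python3 -c "
from h import *
rep()"
```

```text
t13.63 knuckle XI -3.1 YI 4.4 z 69.4 yaw -13.40 tilt [ 0.0007 -0.0001] F inc 3.1 0.2 0.6 T [-1.22  0.16  0.04]
```

send_rows:
  motion:
    - [0,0,-0.15,0,0,0,0.1]
    - [-0.1,0,-0.15,0,0,0,0.1]
    - [-0.2,-0.02,-0.15,0,0,0,0.1]
    - [-0.28,-0.03,-0.15,0,0,0,0.1]
    - [-0.28,-0.03,-0.15,0,0,0,0.1]
    - [-0.28,-0.03,-0.15,0,0,0,0.1]
    - [-0.28,-0.03,-0.15,0,0,0,0.1]
    - [-0.28,-0.03,-0.15,0,0,0,0.1]

```text
time: 14.3
position: [0.6276, 0.0363, 0.1812]
eef_rot: [[0.232, 0.973, -0.0], [0.973, -0.232, 0.0], [0.0, -0.0, -1.0]]
wrist_force: [-0.3, -0.5, -4.8]
finger_gap: 0.0292
finger_force: 60.6
```

```bash
python3 -c "
from h import *
rep()
for i in range(2): vision.snapshot('top');rep()"
```

```text
t14.30 knuckle XI -0.4 YI 3.7 z 70.8 yaw -13.40 tilt [-0.      0.0001] F inc 0.6 -0.2 -4.8 T [0.02 0.01 0.02]
t14.35 knuckle XI -0.4 YI 3.7 z 70.9 yaw -13.41 tilt [0. 0.] F inc -0.8 0.1 -4.3 T [ 0.01 -0.03  0.02]
t14.40 knuckle XI -0.4 YI 3.7 z 70.9 yaw -13.40 tilt [0. 0.] F inc 1.2 0.2 -4.4 T [-0.02 -0.01 -0.  ]
```

send_rows:
  motion:
    - [-0.06,0.05,0,0,0,0,0.1]
    - [-0.06,0.05,0,0,0,0,0.1]
    - [-0.06,0.05,0,0,0,0,0.1]
    - [-0.06,0.05,0.06,0,0,0,0.1]
    - [-0.06,0.05,0.12,0,0,0,0.1]
    - [-0.06,0.05,0.16,0,0,0,0.1]
    - [-0.06,0.05,0.18,0,0,0,0.1]
    - [-0.06,0.05,0.2,0,0,0,0.1]

```text
time: 15.07
position: [0.6282, 0.0357, 0.1799]
eef_rot: [[0.232, 0.973, 0.001], [0.973, -0.232, -0.0], [0.0, 0.001, -1.0]]
wrist_force: [-0.8, 1.3, 2.1]
finger_gap: 0.0296
finger_force: 61.3
```

```bash
python3 -c "
from h import *
rep()"
```

```text
t15.07 knuckle XI 0.1 YI 4.4 z 69.5 yaw -13.40 tilt [ 0.0009 -0.0001] F inc -1.1 -1.0 2.1 T [-0.22  0.46 -0.13]
```

send_rows:
  motion:
    - [0.02,-0.02,0.01,0,0,0,0.1]
    - [0.04,-0.03,0.01,0,0,0,0.1]
    - [0.06,-0.05,0.01,0,0,0,0.1]
    - [0.08,-0.05,0.01,0,0,0,0.1]

```text
time: 15.4
position: [0.628, 0.0359, 0.1796]
eef_rot: [[0.232, 0.973, 0.001], [0.973, -0.232, -0.001], [-0.0, 0.001, -1.0]]
wrist_force: [0.8, -1.4, 3.8]
finger_gap: 0.029
finger_force: 61.5
```

send_rows:
  motion:
    - [0.02,0,0,0,0,0,0.1]
    - [0.04,0,0,0,0,0,0.1]
    - [0.06,0,0,0,0,0,0.1]
    - [0.08,0,0,0,0,0,0.1]

```text
time: 15.73
position: [0.628, 0.0366, 0.1793]
eef_rot: [[0.232, 0.973, 0.0], [0.973, -0.232, -0.001], [-0.001, 0.001, -1.0]]
wrist_force: [0.1, -2.3, 3.2]
finger_gap: 0.0296
finger_force: 61.4
```

```bash
python3 -c "
from h import *
rep()"
```

```text
t15.73 knuckle XI -0.8 YI 4.0 z 68.9 yaw -13.43 tilt [ 0.0004 -0.0009] F inc 2.2 0.6 3.2 T [-1.17 -0.04  0.11]
```

send_rows:
  motion:
    - [0,0.02,0,0,0,0,0.1]
    - [0,0.04,0,0,0,0,0.1]
    - [0,0.06,0,0,0,0,0.1]
    - [0,0.06,0,0,0,0,0.1]

```text
time: 16.07
position: [0.6282, 0.037, 0.179]
eef_rot: [[0.232, 0.973, -0.001], [0.973, -0.232, -0.0], [-0.0, -0.001, -1.0]]
wrist_force: [-1.1, -2.8, 2.8]
finger_gap: 0.0294
finger_force: 61.4
```

```bash
python3 -c "
from h import *
rep()"
```

```text
t16.07 knuckle XI -1.3 YI 4.1 z 68.6 yaw -13.41 tilt [-0.0007 -0.0001] F inc 2.9 -0.5 2.8 T [-1.22  0.24 -0.04]
```

send_rows:
  motion:
    - [0.03,0,0.01,0,0,0,0.1]
    - [0.05,0,0.02,0,0,0,0.1]
    - [0.07,0,0.02,0,0,0,0.1]
    - [0.07,0,0.02,0,0,0,0.1]

```text
time: 16.4
position: [0.6284, 0.0377, 0.1787]
eef_rot: [[0.232, 0.973, -0.0], [0.973, -0.232, -0.0], [-0.0, -0.0, -1.0]]
wrist_force: [0.5, -3.3, 0.4]
finger_gap: 0.0294
finger_force: 61.0
```

```bash
python3 -c "
from h import *
rep()"
```

```text
t16.40 knuckle XI -1.9 YI 4.2 z 68.3 yaw -13.41 tilt [-0.0004 -0.0001] F inc 3.1 1.3 0.4 T [-1.04  0.09  0.04]
```

send_rows:
  motion:
    - [-0.03,0,0.01,0,0,0,0.1]
    - [-0.06,0,0.02,0,0,0,0.1]
    - [-0.09,0,0.03,0,0,0,0.1]
    - [-0.09,0,0.03,0,0,0,0.1]

```text
time: 16.73
position: [0.6283, 0.0376, 0.1787]
eef_rot: [[0.231, 0.973, 0.0], [0.973, -0.231, 0.001], [0.001, -0.0, -1.0]]
wrist_force: [0.0, 0.1, 1.4]
finger_gap: 0.0294
finger_force: 61.2
```

```bash
python3 -c "
from h import *
rep()"
```

```text
t16.73 knuckle XI -1.8 YI 4.2 z 68.3 yaw -13.37 tilt [0.0001 0.0008] F inc -0.1 -0.0 1.4 T [-0.54  0.2  -0.04]
```

send_rows:
  motion:
    - [0,0,0.03,0,0,0,0.1]
    - [0,0,0.06,0,0,0,0.1]
    - [0,0,0.06,0,0,0,0.1]

```text
time: 16.98
position: [0.6285, 0.0376, 0.1785]
eef_rot: [[0.231, 0.973, 0.001], [0.973, -0.231, 0.001], [0.001, 0.0, -1.0]]
wrist_force: [-0.5, 1.4, 4.7]
finger_gap: 0.0293
finger_force: 61.7
```

```bash
python3 -c "
from h import *
rep()"
```

```text
t16.98 knuckle XI -1.9 YI 4.3 z 68.1 yaw -13.38 tilt [0.0006 0.0007] F inc -1.2 -0.8 4.7 T [-0.41  0.44 -0.08]
```

send_rows:
  motion:
    - [0,0.04,-0.02,0,0,0,0.1]
    - [0,0.08,-0.02,0,0,0,0.1]
    - [0,0.12,-0.02,0,0,0,0.1]
    - [0,0.12,-0.02,0,0,0,0.1]

```text
time: 17.32
position: [0.629, 0.0375, 0.1785]
eef_rot: [[0.232, 0.973, -0.001], [0.973, -0.232, 0.001], [0.001, -0.001, -1.0]]
wrist_force: [-3.9, 3.9, 5.9]
finger_gap: 0.0292
finger_force: 61.9
```

send_rows:
  motion:
    - [0,-0.06,0,0,0,0,0.1]
    - [0,-0.12,0,0,0,0,0.1]
    - [0,-0.18,0,0,0,0,0.1]
    - [0,-0.22,0,0,0,0,0.1]
    - [0,-0.22,0,0,0,0,0.1]

```text
time: 17.73
position: [0.628, 0.0375, 0.1787]
eef_rot: [[0.231, 0.973, 0.002], [0.973, -0.231, 0.0], [0.001, 0.002, -1.0]]
wrist_force: [3.1, 3.1, 4.2]
finger_gap: 0.0291
finger_force: 61.6
```

```bash
python3 -c "
from h import *
rep()"
```

```text
t17.73 knuckle XI -1.6 YI 3.9 z 68.3 yaw -13.38 tilt [0.0017 0.0004] F inc -3.8 2.3 4.2 T [-0.02 -0.56  0.3 ]
```

send_rows:
  motion:
    - [0.03,0.05,-0.04,0,0.003,0,0.1]
    - [0.04,0.05,-0.06,0,0.006,0,0.1]
    - [0.05,0.05,-0.09,0,0.01,0,0.1]
    - [0.05,0.05,-0.09,0,0.01,0,0.1]
    - [0.05,0.05,-0.07,0,0.01,0,0.1]
    - [0.05,0.05,-0.05,0,0.01,0,0.1]

```text
time: 18.23
position: [0.6281, 0.0374, 0.1789]
eef_rot: [[0.232, 0.973, 0.003], [0.973, -0.232, 0.01], [0.01, 0.0, -1.0]]
wrist_force: [2.3, 1.8, 5.6]
finger_gap: 0.0295
finger_force: 61.5
```

```bash
python3 -c "
from h import *
rep()"
```

```text
t18.23 knuckle XI -1.6 YI 3.9 z 68.5 yaw -13.42 tilt [0.0025 0.0096] F inc -2.3 1.9 5.6 T [-0.26 -0.16  0.09]
```

send_rows:
  motion:
    - [0.03,0.03,-0.01,0,0,0,0.1]
    - [0.06,0.05,-0.01,0,0,0,0.1]
    - [0.06,0.05,-0.01,0,0,0,0.1]
    - [0.06,0.05,-0.01,0,0,0,0.1]

```text
time: 18.57
position: [0.6283, 0.0374, 0.1788]
eef_rot: [[0.232, 0.973, 0.002], [0.973, -0.232, 0.009], [0.009, -0.001, -1.0]]
wrist_force: [-1.5, -0.3, 4.6]
finger_gap: 0.0292
finger_force: 61.6
```

```bash
python3 -c "
from h import *
rep()"
```

```text
t18.57 knuckle XI -1.7 YI 4.1 z 68.4 yaw -13.44 tilt [0.0015 0.009 ] F inc 0.6 -1.4 4.6 T [-0.77  0.38 -0.07]
```

```bash
cat >> h.py <<'E'
def rep2():
    st=r.state(); p=st['position']; R=st['eef_rot']; a=p-.0936*R[:,0]-OI; l=a+.1104*R[:,2]; F=st['wrist_force']; T=st['wrist_torque']
    print('t%.2f'%st['time'],'low XI %.1f YI %.1f z %.2f up XI %.1f YI %.1f'%(l@XI*1e3,l@YI*1e3,l[2]*1e3,a@XI*1e3,a@YI*1e3),'wy %.4f wx %.4f'%(R[2,0],-R[2,1]),'F inc %.1f %.1f %.1f T %.2f %.2f %.2f'%(F@XI,F@YI,F[2],T@XI,T@YI,T[2]))
E
python3 -c "
from h import *
rep2()"
```

```text
t18.57 low XI -2.7 YI 4.1 z 67.54 up XI -1.7 YI 4.1 wy 0.0091 wx 0.0006 F inc 0.6 -1.4 4.6 T -0.19 -0.84 -0.07
```

send_rows:
  motion:
    - [0,0,-0.04,0,0.003,0,0.1]
    - [0,0,-0.07,0,0.006,0,0.1]
    - [0,0,-0.1,0,0.01,0,0.1]
    - [0,0,-0.08,0,0.01,0,0.1]
    - [0,0,-0.06,0,0.01,0,0.1]

```text
time: 18.98
position: [0.6284, 0.0375, 0.1793]
eef_rot: [[0.232, 0.973, 0.004], [0.972, -0.232, 0.019], [0.02, -0.001, -1.0]]
wrist_force: [-1.7, -0.9, 2.2]
finger_gap: 0.0293
finger_force: 61.4
```

```bash
python3 -c "
from h import *
rep2()"
```

```text
t18.98 low XI -4.0 YI 4.1 z 67.07 up XI -1.8 YI 4.2 wy 0.0196 wx 0.0005 F inc 1.3 -1.4 2.2 T -0.35 -1.04 -0.08
```

send_rows:
  motion:
    - [0,0,-0.2,0,0,0,0.1]
    - [0,-0.12,-0.25,0,-0.01,0,0.1]
    - [0.05,-0.25,-0.1,0,-0.0195,0,0.1]
    - [0.05,-0.25,-0.1,0,-0.0195,0,0.1]
    - [0.05,-0.25,-0.1,0,-0.0195,0,0.1]
    - [0.05,-0.25,-0.1,0,-0.0195,0,0.1]

```text
time: 19.48
position: [0.6262, 0.0393, 0.1803]
eef_rot: [[0.231, 0.973, -0.0], [0.973, -0.231, 0.001], [0.001, -0.0, -1.0]]
wrist_force: [0.3, -0.8, -3.9]
finger_gap: 0.0295
finger_force: 60.5
```

```bash
python3 -c "
from h import *
rep2();vision.snapshot('top');rep2()"
```

```text
t19.48 low XI -3.0 YI 1.7 z 69.82 up XI -3.0 YI 1.7 wy 0.0005 wx 0.0003 F inc 0.7 0.5 -3.9 T -0.03 0.02 0.02
t19.53 low XI -2.9 YI 1.8 z 69.90 up XI -2.8 YI 1.8 wy 0.0005 wx 0.0002 F inc 0.1 -0.3 -4.5 T -0.03 -0.02 0.02
```

send_rows:
  motion:
    - [0,0,0.04,0,0,0,0.1]
    - [0,0,0.07,0,0,0,0.1]
    - [0,0,0.08,0,0,0,0.1]
    - [0,0,0.08,0,0,0,0.1]
    - [0,0,0.08,0,0,0,0.1]

```text
time: 19.95
position: [0.6263, 0.0389, 0.1797]
eef_rot: [[0.232, 0.973, 0.0], [0.973, -0.232, 0.0], [0.0, 0.0, -1.0]]
wrist_force: [0.7, -0.2, -4.5]
finger_gap: 0.0297
finger_force: 60.5
```

```bash
python3 -c "
from h import *
rep2()"
```

```text
t19.95 low XI -2.7 YI 1.8 z 69.27 up XI -2.7 YI 1.8 wy 0.0005 wx -0.0000 F inc 0.0 0.7 -4.5 T -0.02 0.02 0.05
```

send_rows:
  motion:
    - [0,0,0.04,0,0,0,0.1]
    - [0,0,0.07,0,0,0,0.1]
    - [0,0,0.1,0,0,0,0.1]
    - [0,0,0.1,0,0,0,0.1]
    - [0,0,0.1,0,0,0,0.1]

```text
time: 20.37
position: [0.6263, 0.039, 0.1787]
eef_rot: [[0.232, 0.973, 0.0], [0.973, -0.232, 0.0], [0.0, -0.0, -1.0]]
wrist_force: [-0.6, -1.0, -3.7]
finger_gap: 0.0296
finger_force: 60.5
```

```bash
python3 -c "
from h import *
rep2()"
```

```text
t20.37 low XI -2.7 YI 1.8 z 68.25 up XI -2.7 YI 1.8 wy 0.0004 wx 0.0000 F inc 1.1 -0.3 -3.7 T -0.02 0.04 0.02
```

send_rows:
  motion:
    - [0,0,0.04,0,0,0,0.1]
    - [0,0,0.08,0,0,0,0.1]
    - [0,0,0.12,0,0,0,0.1]
    - [0,0,0.15,0,0,0,0.1]
    - [0,0,0.15,0,0,0,0.1]

```text
time: 20.78
position: [0.6265, 0.0391, 0.1778]
eef_rot: [[0.232, 0.973, 0.001], [0.973, -0.232, 0.0], [0.001, 0.001, -1.0]]
wrist_force: [-1.2, 0.9, 1.8]
finger_gap: 0.0296
finger_force: 61.1
```

```bash
python3 -c "
from h import *
rep2()"
```

```text
t20.78 low XI -2.9 YI 2.0 z 67.31 up XI -2.9 YI 2.0 wy 0.0005 wx -0.0007 F inc -0.6 -1.4 1.8 T -0.35 -0.35 -0.12
```

```bash
cat >> h.py <<'E'
def rep3():
    st=r.state(); p=st['position']; R=st['eef_rot']; F=st['wrist_force']; T=st['wrist_torque']
    h=-R[:,0].copy(); h[2]=0; h/=np.linalg.norm(h)
    k=p-.019*R[:,2]+.0936*h-OI; k[2]+=.019-.1104-.019*2*0
    print('t%.2f'%st['time'],'real XI %.1f YI %.1f z %.2f'%(k@XI*1e3,k@YI*1e3,(p[2]-.1104)*1e3),'wy %.4f wx %.4f'%(R[2,0],-R[2,1]),'F inc %.1f %.1f %.1f T %.2f %.2f %.2f'%(F@XI,F@YI,F[2],T@XI,T@YI,T[2]))
E
python3 - <<'E'
from h import *
s=load('top')
for (u,v),z,k in(((377.6,174.6),.0984,(-.4,4.6)),((376.8,175.1),.0933,(-2.7,2.8)),((370.46,168.5),.1262,(-31.7,4.2))):
    p=onz(s,[[u,v]],z)[0]-OI; print('ring',p@XI*1e3,p@YI*1e3,'kin',k)
a=cv2.imread('pics/i.png')[:,:440]; b=cv2.imread('pics/j.png')[:,:440]
for n,im in(('i',a),('j',b)):
    g=cv2.cvtColor(im,cv2.COLOR_BGR2GRAY)
    c=cv2.HoughCircles(cv2.createCLAHE(3).apply(g)[230:340,210:330],cv2.HOUGH_GRADIENT,1,15,param1=60,param2=12,minRadius=14,maxRadius=40)
    print(n,None if c is None else (c[0]+[210,230,0])[:6].round(0).tolist())
cv2.imwrite('pics/k.png',np.hstack([cv2.resize(x[210:350,190:330],(400,400),interpolation=cv2.INTER_CUBIC) for x in(cv2.normalize(a,None,0,255,cv2.NORM_MINMAX),b)]))
E
```

```text
ring -1.456651729387548 0.17684069505518898 kin (-0.4, 4.6)
ring -2.5051463134688805 -0.49485644744681234 kin (-2.7, 2.8)
ring -29.784748945072707 6.107852979528849 kin (-31.7, 4.2)
i [[256.0, 270.0, 39.0], [262.0, 300.0, 38.0], [238.0, 296.0, 27.0], [258.0, 254.0, 24.0], [278.0, 300.0, 27.0], [232.0, 310.0, 24.0]]
j [[254.0, 298.0, 34.0], [238.0, 300.0, 24.0], [272.0, 296.0, 36.0], [246.0, 274.0, 28.0], [266.0, 268.0, 22.0], [262.0, 338.0, 23.0]]
```

View pics/k.png

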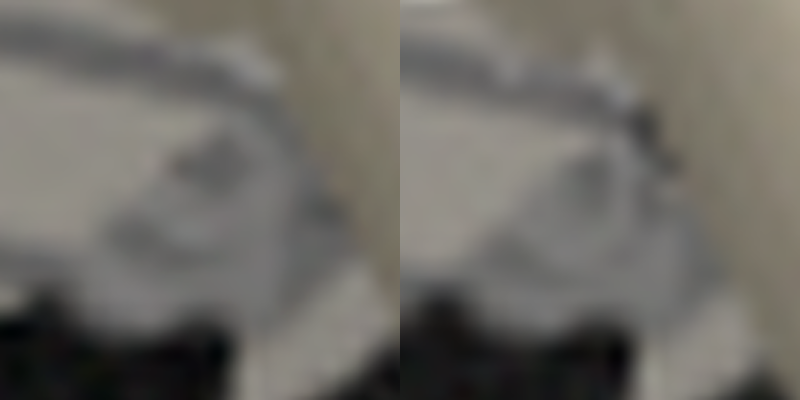

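The last crop shows the knuckle ring bore at about (215,160) and (590,185), sitting over the shoulder but too blurred to settle 2 mm. The earlier presses have turned the door about 0.025 rad in the pads. I'll counter-tilt the tool and search with lighter pressure.

send_rows:
  motion:
    - [0,0,-0.2,0,0.005,0,0.1]
    - [0,0.1,-0.4,0,0.015,0,0.1]
    - [0.06,0.3,-0.4,0,0.0245,0,0.1]
    - [0.06,0.34,-0.4,0,0.0245,0,0.1]
    - [0.06,0.34,-0.35,0,0.0245,0,0.1]
    - [0.06,0.34,-0.3,0,0.0245,0,0.1]
    - [0.06,0.34,-0.27,0,0.0245,0,0.1]
    - [0.06,0.34,-0.25,0,0.0245,0,0.1]
    - [0.06,0.34,-0.25,0,0.0245,0,0.1]

```text
time: 21.53
position: [0.63, 0.0387, 0.1802]
eef_rot: [[0.232, 0.973, 0.006], [0.972, -0.232, 0.024], [0.025, 0.001, -1.0]]
wrist_force: [-0.6, -0.6, 2.0]
finger_gap: 0.0294
finger_force: 61.3
```

```bash
python3 -c "
from h import *
rep3()"
```

```text
t21.53 real XI -2.8 YI 5.4 z 69.75 wy 0.0248 wx -0.0008 F inc 0.7 -0.5 2.0 T -0.10 -0.70 0.03
```

send_rows:
  motion:
    - [-0.04,0,-0.015,0,0,0,0.1]
    - [-0.08,0,-0.015,0,0,0,0.1]
    - [-0.12,0,-0.015,0,0,0,0.1]
    - [-0.16,0,-0.015,0,0,0,0.1]
    - [-0.2,0,-0.015,0,0,0,0.1]

```text
time: 21.95
position: [0.6296, 0.0381, 0.1804]
eef_rot: [[0.231, 0.973, 0.007], [0.973, -0.231, 0.026], [0.027, 0.001, -1.0]]
wrist_force: [0.7, 4.5, 3.5]
finger_gap: 0.0295
finger_force: 61.2
```

send_rows:
  motion:
    - [-0.04,0,0,0,0,0,0.1]
    - [-0.08,0,0,0,0,0,0.1]
    - [-0.12,0,0,0,0,0,0.1]
    - [-0.16,0,0,0,0,0,0.1]
    - [-0.2,0,0,0,0,0,0.1]

```text
time: 22.37
position: [0.6291, 0.0362, 0.1804]
eef_rot: [[0.231, 0.973, 0.007], [0.973, -0.231, 0.026], [0.027, 0.001, -1.0]]
wrist_force: [0.5, 4.7, 3.5]
finger_gap: 0.0296
finger_force: 61.2
```

```bash
python3 -c "
from h import *
rep3()"
```

```text
t22.37 real XI -0.1 YI 5.3 z 69.95 wy 0.0267 wx -0.0009 F inc -4.7 -0.6 3.5 T -0.01 0.66 -0.01
```

send_rows:
  motion:
    - [0,0.05,-0.01,0,0,0,0.1]
    - [0,0.11,-0.01,0,0,0,0.1]
    - [0.04,0.11,-0.01,0,0,0,0.1]
    - [0.09,0.11,-0.01,0,0,0,0.1]
    - [0.14,0.11,-0.01,0,0,0,0.1]
    - [0.19,0.11,-0.01,0,0,0,0.1]

```text
time: 22.87
position: [0.63, 0.0357, 0.1797]
eef_rot: [[0.233, 0.973, 0.005], [0.972, -0.233, 0.023], [0.024, -0.001, -1.0]]
wrist_force: [-3.2, -0.0, 3.5]
finger_gap: 0.0293
finger_force: 61.6
```

send_rows:
  motion:
    - [0.04,0,0,0,0,0,0.1]
    - [0.08,0,0,0,0,0,0.1]
    - [0.12,0,0,0,0,0,0.1]
    - [0.16,0,0,0,0,0,0.1]
    - [0.2,0,0,0,0,0,0.1]

```text
time: 23.28
position: [0.6309, 0.0373, 0.1797]
eef_rot: [[0.233, 0.973, 0.006], [0.972, -0.233, 0.023], [0.024, 0.0, -1.0]]
wrist_force: [-1.2, -3.4, 1.0]
finger_gap: 0.0295
finger_force: 61.2
```

```bash
python3 -c "
from h import *
rep3()"
```

```text
t23.28 real XI -1.7 YI 6.6 z 69.29 wy 0.0238 wx -0.0003 F inc 3.6 -0.4 1.0 T -0.20 -1.63 -0.02
```

send_rows:
  motion:
    - [0.04,0,0,0,0,0,0.1]
    - [0.08,0,0,0,0,0,0.1]
    - [0.12,0,0,0,0,0,0.1]
    - [0.12,0.05,0,0,0,0,0.1]
    - [0.12,0.1,0,0,0,0,0.1]

```text
time: 23.7
position: [0.6318, 0.0397, 0.1799]
eef_rot: [[0.232, 0.973, 0.005], [0.972, -0.232, 0.025], [0.025, -0.001, -1.0]]
wrist_force: [-3.5, -1.3, 2.0]
finger_gap: 0.0292
finger_force: 61.2
```

send_rows:
  motion:
    - [-0.06,0,0,0,0,0,0.1]
    - [-0.12,0,0,0,0,0,0.1]
    - [-0.17,0,0,0,0,0,0.1]
    - [-0.22,0,0,0,0,0,0.1]
    - [-0.27,0,0,0,0,0,0.1]
    - [-0.32,0,0,0,0,0,0.1]

```text
time: 24.2
position: [0.6317, 0.0376, 0.1805]
eef_rot: [[0.231, 0.973, 0.007], [0.973, -0.231, 0.026], [0.027, 0.001, -1.0]]
wrist_force: [0.6, 5.2, 3.9]
finger_gap: 0.0291
finger_force: 61.5
```

send_rows:
  motion:
    - [-0.05,0,0,0,0,0,0.1]
    - [-0.1,0,0,0,0,0,0.1]
    - [-0.15,0,0,0,0,0,0.1]
    - [-0.2,0,0,0,0,0,0.1]

```text
time: 24.53
position: [0.6314, 0.0351, 0.1804]
eef_rot: [[0.231, 0.973, 0.008], [0.973, -0.231, 0.025], [0.026, 0.002, -1.0]]
wrist_force: [0.5, 5.5, 3.8]
finger_gap: 0.0295
finger_force: 61.5
```

```bash
python3 -c "
from h import *
rep3()"
```

```text
t24.53 real XI 0.4 YI 7.8 z 70.00 wy 0.0263 wx -0.0016 F inc -5.4 -0.7 3.8 T -0.13 0.64 -0.09
```

send_rows:
  motion:
    - [0,0,-0.12,0,0,0,0.1]
    - [0.2,0,-0.12,0,0,0,0.1]
    - [0.4,0,-0.12,0,0,0,0.1]
    - [0.48,0,-0.12,0,0,0,0.1]
    - [0.48,0,-0.12,0,0,0,0.1]
    - [0.48,0,-0.12,0,0,0,0.1]
    - [0.48,0,-0.06,0,0,0,0.1]
    - [0.48,0,-0.02,0,0,0,0.1]
    - [0.48,0,0,0,0,0,0.1]
    - [0.48,0,0,0,0,0,0.1]

```text
time: 25.37
position: [0.632, 0.039, 0.1804]
eef_rot: [[0.232, 0.973, 0.006], [0.972, -0.232, 0.024], [0.025, 0.0, -1.0]]
wrist_force: [-1.2, 0.8, 0.1]
finger_gap: 0.0294
finger_force: 61.1
```

```bash
python3 -c "
from h import *
rep3()"
```

```text
t25.37 real XI -3.5 YI 7.4 z 69.96 wy 0.0249 wx -0.0004 F inc -0.5 -1.4 0.1 T -0.45 -0.30 -0.15
```

send_rows:
  motion:
    - [-0.05,-0.05,0,0,0,0,0.1]
    - [-0.05,-0.1,0,0,0,0,0.1]
    - [-0.05,-0.15,0,0,0,0,0.1]
    - [-0.05,-0.2,0,0,0,0,0.1]
    - [-0.05,-0.25,0,0,0,0,0.1]
    - [-0.05,-0.3,0,0,0,0,0.1]
    - [-0.05,-0.35,0,0,0,0,0.1]
    - [-0.05,-0.4,0,0,0,0,0.1]
    - [-0.05,-0.45,0,0,0,0,0.1]
    - [-0.05,-0.5,0,0,0,0,0.1]
    - [-0.05,-0.55,0,0,0,0,0.1]
    - [-0.05,-0.6,0,0,0,0,0.1]

```text
time: 26.37
position: [0.6261, 0.0397, 0.1801]
eef_rot: [[0.232, 0.973, 0.006], [0.972, -0.232, 0.024], [0.025, 0.0, -1.0]]
wrist_force: [2.2, -1.1, 2.1]
finger_gap: 0.0294
finger_force: 61.2
```

send_rows:
  motion:
    - [-0.06,0,0,0,0,0,0.1]
    - [-0.06,0.06,0,0,0,0,0.1]
    - [-0.06,0.12,0,0,0,0,0.1]
    - [-0.06,0.18,0,0,0,0,0.1]
    - [-0.06,0.23,0,0,0,0,0.1]
    - [-0.06,0.28,0,0,0,0,0.1]
    - [-0.06,0.33,0,0,0,0,0.1]
    - [-0.06,0.38,0,0,0,0,0.1]
    - [-0.06,0.43,0,0,0,0,0.1]
    - [-0.06,0.48,0,0,0,0,0.1]
    - [-0.06,0.53,0,0,0,0,0.1]
    - [-0.06,0.58,0,0,0,0,0.1]

```text
time: 27.37
position: [0.6311, 0.0379, 0.1795]
eef_rot: [[0.232, 0.973, 0.005], [0.972, -0.232, 0.024], [0.025, -0.001, -1.0]]
wrist_force: [-2.9, 2.6, 1.3]
finger_gap: 0.0296
finger_force: 61.4
```

```bash
python3 -c "
from h import *
rep3()"
```

```text
t27.37 real XI -2.3 YI 6.8 z 69.14 wy 0.0247 wx 0.0012 F inc -1.9 -3.5 1.3 T -0.95 -0.26 -0.36
```

send_rows:
  motion:
    - [0,0,-0.2,0,0.003,0,0.1]
    - [0,0.03,-0.2,0,0.006,0,0.1]
    - [0,0.03,-0.2,0,0.006,0,0.1]
    - [0,0.03,-0.2,0,0.006,0,0.1]
    - [0,0.03,-0.15,0,0.006,0,0.1]
    - [0,0.03,-0.11,0,0.006,0,0.1]
    - [0,0.03,-0.09,0,0.006,0,0.1]
    - [0,0.03,-0.07,0,0.006,0,0.1]

```text
time: 28.03
position: [0.6318, 0.0379, 0.1806]
eef_rot: [[0.232, 0.973, 0.007], [0.972, -0.232, 0.03], [0.031, 0.0, -1.0]]
wrist_force: [-0.7, -0.1, -2.8]
finger_gap: 0.0292
finger_force: 60.6
```

```bash
python3 -c "
from h import *
rep3()"
```

```text
t28.03 real XI -2.3 YI 7.4 z 70.23 wy 0.0309 wx -0.0001 F inc 0.3 -0.7 -2.8 T -0.05 -0.14 -0.02
```

send_rows:
  motion:
    - [0,-0.05,0,0,0,0,0.1]
    - [0,-0.1,0,0,0,0,0.1]
    - [0,-0.15,0,0,0,0,0.1]
    - [0,-0.2,0,0,0,0,0.1]
    - [0,-0.25,0,0,0,0,0.1]
    - [0,-0.3,0,0,0,0,0.1]
    - [0,-0.35,0,0,0,0,0.1]
    - [0,-0.4,0,0,0,0,0.1]
    - [0,-0.45,0,0,0,0,0.1]
    - [0,-0.5,0,0,0,0,0.1]
    - [0,-0.55,0,0,0,0,0.1]
    - [0,-0.58,0,0,0,0,0.1]

```text
time: 29.03
position: [0.6261, 0.0392, 0.1807]
eef_rot: [[0.232, 0.973, 0.007], [0.972, -0.232, 0.03], [0.031, 0.0, -1.0]]
wrist_force: [0.5, -0.5, -4.2]
finger_gap: 0.0292
finger_force: 60.6
```

```bash
python3 -c "
from h import *
rep3()"
```

```text
t29.03 real XI -2.3 YI 1.6 z 70.28 wy 0.0310 wx -0.0001 F inc 0.4 0.6 -4.2 T 0.08 -0.10 0.02
```

send_rows:
  motion:
    - [-0.05,0,0.03,0,0,0,0.1]
    - [-0.05,0.05,0.03,0,0,0,0.1]
    - [-0.05,0.1,0.03,0,0,0,0.1]
    - [-0.05,0.15,0.03,0,0,0,0.1]
    - [-0.05,0.2,0.03,0,0,0,0.1]
    - [-0.05,0.25,0.03,0,0,0,0.1]
    - [-0.05,0.3,0.03,0,0,0,0.1]
    - [-0.05,0.35,0.03,0,0,0,0.1]
    - [-0.05,0.4,0.03,0,0,0,0.1]
    - [-0.05,0.45,0.03,0,0,0,0.1]
    - [-0.05,0.5,0.03,0,0,0,0.1]
    - [-0.05,0.55,0.03,0,0,0,0.1]

```text
time: 30.03
position: [0.6314, 0.0374, 0.1804]
eef_rot: [[0.232, 0.973, 0.007], [0.972, -0.232, 0.03], [0.031, 0.0, -1.0]]
wrist_force: [-2.7, 1.2, -0.9]
finger_gap: 0.029
finger_force: 60.9
```

send_rows:
  motion:
    - [-0.06,0,0,0,0,0,0.1]
    - [-0.06,-0.05,0,0,0,0,0.1]
    - [-0.06,-0.1,0,0,0,0,0.1]
    - [-0.06,-0.15,0,0,0,0,0.1]
    - [-0.06,-0.2,0,0,0,0,0.1]
    - [-0.06,-0.25,0,0,0,0,0.1]
    - [-0.06,-0.3,0,0,0,0,0.1]
    - [-0.06,-0.35,0,0,0,0,0.1]
    - [-0.06,-0.4,0,0,0,0,0.1]
    - [-0.06,-0.45,0,0,0,0,0.1]
    - [-0.06,-0.5,0,0,0,0,0.1]
    - [-0.06,-0.55,0,0,0,0,0.1]

```text
time: 31.03
position: [0.6259, 0.0381, 0.1804]
eef_rot: [[0.232, 0.973, 0.007], [0.972, -0.232, 0.03], [0.031, 0.0, -1.0]]
wrist_force: [1.8, -0.1, -0.7]
finger_gap: 0.0297
finger_force: 60.9
```

```bash
python3 -c "
from h import *
rep3()"
```

```text
t31.03 real XI -1.2 YI 1.6 z 69.96 wy 0.0309 wx -0.0002 F inc -0.3 1.8 -0.7 T 0.47 -0.35 0.08
```

send_rows:
  motion:
    - [-0.06,0,0,0,0,0,0.1]
    - [-0.06,0.05,0,0,0,0,0.1]
    - [-0.06,0.1,0,0,0,0,0.1]
    - [-0.06,0.15,0,0,0,0,0.1]
    - [-0.06,0.2,0,0,0,0,0.1]
    - [-0.06,0.25,0,0,0,0,0.1]
    - [-0.06,0.3,0,0,0,0,0.1]
    - [-0.06,0.35,0,0,0,0,0.1]
    - [-0.06,0.4,0,0,0,0,0.1]
    - [-0.06,0.45,0,0,0,0,0.1]
    - [-0.06,0.5,0,0,0,0,0.1]
    - [-0.06,0.55,0,0,0,0,0.1]

```text
time: 32.03
position: [0.6311, 0.036, 0.1802]
eef_rot: [[0.232, 0.973, 0.007], [0.972, -0.232, 0.03], [0.031, -0.0, -1.0]]
wrist_force: [-2.3, 0.6, -0.1]
finger_gap: 0.0292
finger_force: 61.2
```

send_rows:
  motion:
    - [-0.06,0,0,0,0,0,0.1]
    - [-0.06,-0.05,0,0,0,0,0.1]
    - [-0.06,-0.1,0,0,0,0,0.1]
    - [-0.06,-0.15,0,0,0,0,0.1]
    - [-0.06,-0.2,0,0,0,0,0.1]
    - [-0.06,-0.25,0,0,0,0,0.1]
    - [-0.06,-0.3,0,0,0,0,0.1]
    - [-0.06,-0.35,0,0,0,0,0.1]
    - [-0.06,-0.4,0,0,0,0,0.1]
    - [-0.06,-0.45,0,0,0,0,0.1]
    - [-0.06,-0.5,0,0,0,0,0.1]
    - [-0.06,-0.55,0,0,0,0,0.1]

```text
time: 33.03
position: [0.6257, 0.0369, 0.1804]
eef_rot: [[0.232, 0.973, 0.007], [0.972, -0.232, 0.03], [0.031, 0.0, -1.0]]
wrist_force: [1.4, -0.9, -1.0]
finger_gap: 0.0295
finger_force: 60.9
```

```bash
python3 -c "
from h import *
rep3()"
```

```text
t33.03 real XI -0.0 YI 1.7 z 69.96 wy 0.0310 wx -0.0003 F inc 0.6 1.6 -1.0 T 0.55 -0.32 0.18
```

send_rows:
  motion:
    - [0.03,0.04,0.01,0,0,0,0.1]
    - [0.03,0.08,0.01,0,0,0,0.1]

```text
time: 33.2
position: [0.6261, 0.0371, 0.1801]
eef_rot: [[0.232, 0.973, 0.006], [0.972, -0.232, 0.03], [0.031, -0.001, -1.0]]
wrist_force: [-1.9, -0.5, 0.8]
finger_gap: 0.029
finger_force: 61.1
```

send_rows:
  motion:
    - [0,0.04,0,0,0,0,0.1]
    - [0,0.08,0,0,0,0,0.1]

```text
time: 33.37
position: [0.6266, 0.0371, 0.18]
eef_rot: [[0.232, 0.973, 0.005], [0.972, -0.232, 0.03], [0.031, -0.002, -1.0]]
wrist_force: [-3.2, 0.7, 0.6]
finger_gap: 0.0294
finger_force: 61.2
```

send_rows:
  motion:
    - [0,0.04,0,0,0,0,0.1]
    - [0,0.08,0,0,0,0,0.1]

```text
time: 33.53
position: [0.6277, 0.0369, 0.1801]
eef_rot: [[0.232, 0.973, 0.006], [0.972, -0.232, 0.03], [0.031, -0.001, -1.0]]
wrist_force: [-3.1, 0.4, 1.2]
finger_gap: 0.0294
finger_force: 61.2
```

send_rows:
  motion:
    - [0,0.04,0,0,0,0,0.1]
    - [0,0.08,0,0,0,0,0.1]

```text
time: 33.7
position: [0.6287, 0.0367, 0.1802]
eef_rot: [[0.232, 0.973, 0.007], [0.972, -0.232, 0.03], [0.031, -0.0, -1.0]]
wrist_force: [-3.7, 0.6, 0.3]
finger_gap: 0.0297
finger_force: 61.2
```

send_rows:
  motion:
    - [0,0.04,0,0,0,0,0.1]
    - [0,0.08,0,0,0,0,0.1]

```text
time: 33.87
position: [0.6296, 0.0364, 0.1802]
eef_rot: [[0.232, 0.973, 0.007], [0.972, -0.232, 0.03], [0.031, -0.0, -1.0]]
wrist_force: [-2.1, 0.4, 0.3]
finger_gap: 0.0293
finger_force: 61.2
```

send_rows:
  motion:
    - [0,0.04,0,0,0,0,0.1]
    - [0,0.08,0,0,0,0,0.1]

```text
time: 34.03
position: [0.6304, 0.0362, 0.1802]
eef_rot: [[0.232, 0.973, 0.007], [0.972, -0.232, 0.03], [0.031, 0.0, -1.0]]
wrist_force: [-2.8, 0.7, 1.3]
finger_gap: 0.0295
finger_force: 61.2
```

send_rows:
  motion:
    - [0,0.04,0,0,0,0,0.1]
    - [0,0.08,0,0,0,0,0.1]

```text
time: 34.2
position: [0.6312, 0.036, 0.1802]
eef_rot: [[0.232, 0.973, 0.007], [0.972, -0.232, 0.03], [0.031, 0.0, -1.0]]
wrist_force: [-3.1, 1.4, 1.3]
finger_gap: 0.0292
finger_force: 61.2
```

```bash
python3 -c "
from h import *
rep3()"
```

```text
t34.20 real XI -0.3 YI 7.3 z 69.81 wy 0.0310 wx -0.0001 F inc -0.6 -3.3 1.3 T -0.85 -0.39 -0.28
```

send_rows:
  motion:
    - [0.07,-0.05,0,0,0,0,0.1]
    - [0.07,-0.1,0,0,0,0,0.1]

```text
time: 34.37
position: [0.6309, 0.0363, 0.1802]
eef_rot: [[0.232, 0.973, 0.008], [0.972, -0.232, 0.029], [0.031, 0.001, -1.0]]
wrist_force: [0.9, -1.1, -0.9]
finger_gap: 0.0292
finger_force: 60.9
```

send_rows:
  motion:
    - [0,-0.05,0,0,0,0,0.1]
    - [0,-0.1,0,0,0,0,0.1]

```text
time: 34.53
position: [0.6299, 0.0369, 0.1804]
eef_rot: [[0.232, 0.973, 0.009], [0.972, -0.232, 0.03], [0.031, 0.001, -1.0]]
wrist_force: [0.4, -0.7, -1.3]
finger_gap: 0.0294
finger_force: 60.8
```

send_rows:
  motion:
    - [0,-0.05,0,0,0,0,0.1]
    - [0,-0.1,0,0,0,0,0.1]

```text
time: 34.7
position: [0.6287, 0.0374, 0.1804]
eef_rot: [[0.232, 0.973, 0.008], [0.972, -0.232, 0.03], [0.031, 0.001, -1.0]]
wrist_force: [1.7, -1.8, -0.8]
finger_gap: 0.0294
finger_force: 60.9
```

send_rows:
  motion:
    - [0,-0.05,0,0,0,0,0.1]
    - [0,-0.1,0,0,0,0,0.1]

```text
time: 34.87
position: [0.6276, 0.0377, 0.1804]
eef_rot: [[0.232, 0.973, 0.008], [0.972, -0.232, 0.03], [0.031, 0.001, -1.0]]
wrist_force: [2.1, -0.6, -1.0]
finger_gap: 0.0294
finger_force: 60.9
```

send_rows:
  motion:
    - [0,-0.05,0,0,0,0,0.1]
    - [0,-0.1,0,0,0,0,0.1]

```text
time: 35.03
position: [0.6265, 0.038, 0.1804]
eef_rot: [[0.232, 0.973, 0.008], [0.972, -0.232, 0.03], [0.031, 0.0, -1.0]]
wrist_force: [2.7, 0.4, -0.3]
finger_gap: 0.0289
finger_force: 60.9
```

send_rows:
  motion:
    - [0.07,0,0,0,0,0,0.1]
    - [0.07,0.05,0,0,0,0,0.1]

```text
time: 35.2
position: [0.6267, 0.0383, 0.1802]
eef_rot: [[0.232, 0.973, 0.006], [0.972, -0.232, 0.03], [0.03, -0.001, -1.0]]
wrist_force: [-1.3, -0.4, 0.6]
finger_gap: 0.0296
finger_force: 61.1
```

send_rows:
  motion:
    - [0,0.05,0,0,0,0,0.1]
    - [0,0.1,0,0,0,0,0.1]

```text
time: 35.37
position: [0.6274, 0.0383, 0.1801]
eef_rot: [[0.232, 0.973, 0.005], [0.972, -0.232, 0.03], [0.031, -0.002, -1.0]]
wrist_force: [-3.2, 0.7, 1.6]
finger_gap: 0.0291
finger_force: 61.2
```

send_rows:
  motion:
    - [0,0.05,0,0,0,0,0.1]
    - [0,0.1,0,0,0,0,0.1]

```text
time: 35.53
position: [0.6287, 0.0381, 0.1801]
eef_rot: [[0.232, 0.973, 0.006], [0.972, -0.232, 0.03], [0.031, -0.001, -1.0]]
wrist_force: [-3.2, 0.2, 0.4]
finger_gap: 0.0289
finger_force: 61.2
```

send_rows:
  motion:
    - [0,0.05,0,0,0,0,0.1]
    - [0,0.1,0,0,0,0,0.1]

```text
time: 35.7
position: [0.6299, 0.0378, 0.1802]
eef_rot: [[0.232, 0.973, 0.007], [0.972, -0.232, 0.03], [0.031, -0.0, -1.0]]
wrist_force: [-2.4, 1.1, 0.7]
finger_gap: 0.0293
finger_force: 61.2
```

send_rows:
  motion:
    - [0,0.05,0,0,0,0,0.1]
    - [0,0.1,0,0,0,0,0.1]

```text
time: 35.87
position: [0.631, 0.0375, 0.1802]
eef_rot: [[0.232, 0.973, 0.007], [0.972, -0.232, 0.03], [0.031, -0.0, -1.0]]
wrist_force: [-3.2, 0.4, -0.4]
finger_gap: 0.0291
finger_force: 61.2
```

```bash
python3 -c "
from h import *
rep3(); s=load('top'); print(s['fx'],s['fy'])"
```

```text
t35.87 real XI -1.8 YI 6.7 z 69.81 wy 0.0311 wx 0.0001 F inc 0.3 -3.2 -0.4 T -0.88 -0.50 -0.27
484.5475923316939 484.5475923316939
```

send_rows:
  motion:
    - [0.07,0.05,0,0,0,0,0.1]
    - [0.07,0.08,0,0,0,0,0.1]

```text
time: 36.03
position: [0.632, 0.0377, 0.1802]
eef_rot: [[0.232, 0.973, 0.007], [0.972, -0.232, 0.03], [0.031, 0.0, -1.0]]
wrist_force: [-2.5, -0.8, 0.5]
finger_gap: 0.0297
finger_force: 61.1
```

send_rows:
  motion:
    - [0,-0.06,0,0,0,0,0.1]
    - [0,-0.12,0,0,0,0,0.1]

```text
time: 36.2
position: [0.6314, 0.0379, 0.1804]
eef_rot: [[0.232, 0.973, 0.009], [0.972, -0.232, 0.03], [0.031, 0.002, -1.0]]
wrist_force: [1.8, -0.5, -0.8]
finger_gap: 0.0293
finger_force: 60.8
```

send_rows:
  motion:
    - [0,-0.05,0,0,0,0,0.1]
    - [0,-0.1,0,0,0,0,0.1]

```text
time: 36.37
position: [0.6302, 0.0384, 0.1804]
eef_rot: [[0.232, 0.973, 0.008], [0.972, -0.232, 0.03], [0.031, 0.001, -1.0]]
wrist_force: [1.8, 0.1, -1.4]
finger_gap: 0.0292
finger_force: 60.8
```

send_rows:
  motion:
    - [0,-0.05,0,0,0,0,0.1]
    - [0,-0.1,0,0,0,0,0.1]

```text
time: 36.53
position: [0.629, 0.0388, 0.1804]
eef_rot: [[0.232, 0.973, 0.008], [0.972, -0.232, 0.03], [0.031, 0.001, -1.0]]
wrist_force: [2.0, -0.9, -1.7]
finger_gap: 0.0295
finger_force: 60.9
```

send_rows:
  motion:
    - [0,-0.05,0,0,0,0,0.1]
    - [0,-0.1,0,0,0,0,0.1]

```text
time: 36.7
position: [0.628, 0.039, 0.1804]
eef_rot: [[0.232, 0.973, 0.008], [0.972, -0.232, 0.03], [0.031, 0.001, -1.0]]
wrist_force: [2.4, -0.4, -1.5]
finger_gap: 0.0293
finger_force: 60.9
```

send_rows:
  motion:
    - [0,-0.05,0,0,0,0,0.1]
    - [0,-0.1,0,0,0,0,0.1]

```text
time: 36.87
position: [0.6269, 0.0392, 0.1804]
eef_rot: [[0.232, 0.973, 0.008], [0.972, -0.232, 0.03], [0.031, 0.0, -1.0]]
wrist_force: [1.6, -0.2, -0.8]
finger_gap: 0.03
finger_force: 60.9
```

send_rows:
  motion:
    - [0,-0.05,0,0,0,0,0.1]
    - [0,-0.1,0,0,0,0,0.1]

```text
time: 37.03
position: [0.6259, 0.0394, 0.1803]
eef_rot: [[0.232, 0.973, 0.007], [0.972, -0.232, 0.03], [0.031, 0.0, -1.0]]
wrist_force: [1.6, -0.6, 0.3]
finger_gap: 0.0293
finger_force: 60.9
```

send_rows:
  motion:
    - [0.07,0,0,0,0,0,0.1]
    - [0.07,0.05,0,0,0,0,0.1]

```text
time: 37.2
position: [0.6261, 0.0398, 0.1801]
eef_rot: [[0.232, 0.973, 0.006], [0.972, -0.232, 0.03], [0.03, -0.001, -1.0]]
wrist_force: [-1.8, -0.7, -0.3]
finger_gap: 0.029
finger_force: 61.0
```

send_rows:
  motion:
    - [0,0.05,0,0,0,0,0.1]
    - [0,0.1,0,0,0,0,0.1]

```text
time: 37.37
position: [0.6268, 0.0398, 0.1801]
eef_rot: [[0.232, 0.973, 0.005], [0.972, -0.232, 0.03], [0.031, -0.002, -1.0]]
wrist_force: [-3.3, -0.8, 1.0]
finger_gap: 0.0298
finger_force: 61.2
```

send_rows:
  motion:
    - [0,0.05,0,0,0,0,0.1]
    - [0,0.1,0,0,0,0,0.1]

```text
time: 37.53
position: [0.6282, 0.0397, 0.1802]
eef_rot: [[0.232, 0.973, 0.006], [0.972, -0.232, 0.03], [0.031, -0.001, -1.0]]
wrist_force: [-2.6, 1.0, 1.0]
finger_gap: 0.0295
finger_force: 61.2
```

send_rows:
  motion:
    - [0,0.05,0,0,0,0,0.1]
    - [0,0.1,0,0,0,0,0.1]

```text
time: 37.7
position: [0.6294, 0.0395, 0.1802]
eef_rot: [[0.232, 0.973, 0.007], [0.972, -0.232, 0.03], [0.031, -0.0, -1.0]]
wrist_force: [-3.0, 1.1, 0.2]
finger_gap: 0.0295
finger_force: 61.2
```

```bash
python3 -c "
from h import *
rep3()"
```

```text
t37.70 real XI -3.3 YI 4.7 z 69.82 wy 0.0312 wx 0.0003 F inc -0.4 -3.2 0.2 T -0.77 -0.44 -0.24
```

send_rows:
  motion:
    - [-0.06,-0.05,-0.01,0,0,0,0.1]
    - [-0.12,-0.1,-0.01,0,0,0,0.1]
    - [-0.18,-0.15,-0.01,0,0,0,0.1]
    - [-0.24,-0.2,-0.01,0,0,0,0.1]
    - [-0.3,-0.25,-0.01,0,0,0,0.1]
    - [-0.38,-0.3,-0.01,0,0,0,0.1]
    - [-0.4,-0.3,0,0,0,0,0.1]

```text
time: 38.28
position: [0.6258, 0.0361, 0.1804]
eef_rot: [[0.232, 0.973, 0.008], [0.972, -0.232, 0.03], [0.031, 0.001, -1.0]]
wrist_force: [1.6, 2.2, 0.4]
finger_gap: 0.0293
finger_force: 61.0
```

send_rows:
  motion:
    - [0,0.05,0,0,0,0,0.1]
    - [0,0.1,0,0,0,0,0.1]

```text
time: 38.45
position: [0.6263, 0.036, 0.1802]
eef_rot: [[0.232, 0.973, 0.006], [0.972, -0.232, 0.03], [0.031, -0.001, -1.0]]
wrist_force: [-1.4, 2.7, 2.0]
finger_gap: 0.0294
finger_force: 61.3
```

send_rows:
  motion:
    - [0,0.05,0,0,0,0,0.1]
    - [0,0.1,0,0,0,0,0.1]

```text
time: 38.62
position: [0.627, 0.0357, 0.1801]
eef_rot: [[0.232, 0.973, 0.006], [0.972, -0.232, 0.03], [0.031, -0.001, -1.0]]
wrist_force: [-2.5, 2.6, 2.3]
finger_gap: 0.0295
finger_force: 61.3
```

send_rows:
  motion:
    - [0,0.05,0,0,0,0,0.1]
    - [0,0.1,0,0,0,0,0.1]

```text
time: 38.78
position: [0.6283, 0.035, 0.1799]
eef_rot: [[0.232, 0.973, 0.006], [0.972, -0.232, 0.03], [0.03, -0.001, -1.0]]
wrist_force: [-1.7, 1.4, -0.2]
finger_gap: 0.0293
finger_force: 61.2
```

send_rows:
  motion:
    - [0,0.05,0,0,0,0,0.1]
    - [0,0.1,0,0,0,0,0.1]

```text
time: 38.95
position: [0.6292, 0.0344, 0.1796]
eef_rot: [[0.232, 0.973, 0.006], [0.972, -0.232, 0.029], [0.03, -0.001, -1.0]]
wrist_force: [-2.3, -1.4, -3.4]
finger_gap: 0.0291
finger_force: 60.7
```

send_rows:
  motion:
    - [0,0.05,0,0,0,0,0.1]
    - [0,0.1,0,0,0,0,0.1]

```text
time: 39.12
position: [0.6298, 0.034, 0.1794]
eef_rot: [[0.233, 0.973, 0.005], [0.972, -0.233, 0.029], [0.03, -0.002, -1.0]]
wrist_force: [-6.6, -1.4, -3.3]
finger_gap: 0.0295
finger_force: 60.8
```

send_rows:
  motion:
    - [-0.07,0,0,0,0,0,0.1]
    - [-0.07,-0.05,0,0,0,0,0.1]

```text
time: 39.28
position: [0.6295, 0.0338, 0.1795]
eef_rot: [[0.232, 0.973, 0.006], [0.972, -0.232, 0.03], [0.03, -0.001, -1.0]]
wrist_force: [-4.4, -1.1, -5.0]
finger_gap: 0.0297
finger_force: 60.5
```

send_rows:
  motion:
    - [0,-0.05,0,0,0,0,0.1]
    - [0,-0.1,0,0,0,0,0.1]

```text
time: 39.45
position: [0.629, 0.034, 0.1798]
eef_rot: [[0.232, 0.973, 0.008], [0.972, -0.232, 0.03], [0.031, 0.0, -1.0]]
wrist_force: [-0.3, -1.5, -5.3]
finger_gap: 0.0295
finger_force: 60.4
```

send_rows:
  motion:
    - [0,-0.05,0,0,0,0,0.1]
    - [0,-0.1,0,0,0,0,0.1]

```text
time: 39.62
position: [0.6284, 0.0347, 0.1804]
eef_rot: [[0.232, 0.973, 0.009], [0.972, -0.232, 0.03], [0.031, 0.001, -1.0]]
wrist_force: [-0.1, 0.5, -3.2]
finger_gap: 0.0294
finger_force: 60.5
```

send_rows:
  motion:
    - [0,-0.05,0,0,0,0,0.1]
    - [0,-0.1,0,0,0,0,0.1]

```text
time: 39.78
position: [0.6274, 0.0355, 0.1807]
eef_rot: [[0.231, 0.973, 0.009], [0.972, -0.231, 0.031], [0.032, 0.001, -0.999]]
wrist_force: [0.9, -0.3, -3.0]
finger_gap: 0.0296
finger_force: 60.6
```

send_rows:
  motion:
    - [0,-0.05,0,0,0,0,0.1]
    - [0,-0.1,0,0,0,0,0.1]

```text
time: 39.95
position: [0.6263, 0.0356, 0.1805]
eef_rot: [[0.231, 0.973, 0.008], [0.972, -0.231, 0.03], [0.032, 0.001, -1.0]]
wrist_force: [1.1, 0.2, -2.0]
finger_gap: 0.0294
finger_force: 60.7
```

```bash
python3 -c "
from h import *
rep3()"
```

```text
t39.95 real XI 1.2 YI 2.6 z 70.14 wy 0.0315 wx -0.0011 F inc -0.5 1.1 -2.0 T 0.32 -0.12 0.13
```

Found it: near TCP (0.629, 0.034) the door dropped and was held sideways with no vertical load. I'll go back there and lower.

send_rows:
  motion:
    - [0,0,-0.05,0,0,0,0.1]
    - [-0.05,0.15,-0.07,0,0,0,0.1]
    - [-0.09,0.33,-0.07,0,0,0,0.1]
    - [-0.09,0.33,-0.07,0,0,0,0.1]
    - [-0.09,0.33,-0.07,0,0,0,0.1]
    - [-0.09,0.33,-0.07,0,0,0,0.1]
    - [-0.09,0.33,0,0,0,0,0.1]
    - [-0.09,0.33,0.04,0,0,0,0.1]
    - [-0.09,0.33,0.08,0,0,0,0.1]
    - [-0.09,0.33,0.12,0,0,0,0.1]

```text
time: 40.78
position: [0.6289, 0.0336, 0.1788]
eef_rot: [[0.232, 0.973, 0.007], [0.972, -0.232, 0.03], [0.031, -0.0, -1.0]]
wrist_force: [-0.4, 0.3, -3.6]
finger_gap: 0.0297
finger_force: 60.6
```

```bash
python3 -c "
from h import *
rep3()"
```

```text
t40.78 real XI 2.5 YI 5.6 z 68.44 wy 0.0309 wx 0.0000 F inc -0.2 -0.5 -3.6 T -0.07 -0.19 -0.04
```

send_rows:
  motion:
    - [0,0,0.05,0,0,0,0.1]
    - [0,0,0.1,0,0,0,0.1]
    - [0,0,0.16,0,0,0,0.1]
    - [0,0,0.22,0,0,0,0.1]
    - [0,0,0.28,0,0,0,0.1]
    - [0,0,0.34,0,0,0,0.1]

```text
time: 41.28
position: [0.6289, 0.0337, 0.1755]
eef_rot: [[0.232, 0.973, 0.007], [0.972, -0.232, 0.03], [0.031, -0.0, -1.0]]
wrist_force: [-0.9, -1.1, -3.1]
finger_gap: 0.0292
finger_force: 60.6
```

```bash
python3 -c "
from h import *
rep3()"
```

```text
t41.28 real XI 2.4 YI 5.6 z 65.05 wy 0.0308 wx 0.0000 F inc 1.2 -0.6 -3.1 T -0.21 -0.25 -0.06
```

send_rows:
  motion:
    - [0,0,0.1,0,0,0,0.1]
    - [0,0,0.2,0,0,0,0.1]
    - [0,0,0.3,0,0,0,0.1]
    - [0,0,0.4,0,0,0,0.1]
    - [0,0,0.5,0,0,0,0.1]
    - [0,0,0.6,0,0,0,0.1]

```text
time: 41.78
position: [0.6289, 0.0338, 0.1694]
eef_rot: [[0.232, 0.973, 0.007], [0.972, -0.232, 0.03], [0.031, -0.0, -1.0]]
wrist_force: [-2.0, -0.3, -2.3]
finger_gap: 0.0292
finger_force: 60.7
```

send_rows:
  motion:
    - [0,0,0.1,0,0,0,0.1]
    - [0,0,0.2,0,0,0,0.1]
    - [0,0,0.3,0,0,0,0.1]
    - [0,0,0.4,0,0,0,0.1]
    - [0,0,0.5,0,0,0,0.1]
    - [0,0,0.6,0,0,0,0.1]
    - [0,0,0.65,0,0,0,0.1]

```text
time: 42.37
position: [0.629, 0.034, 0.1629]
eef_rot: [[0.232, 0.973, 0.007], [0.972, -0.232, 0.03], [0.031, -0.0, -1.0]]
wrist_force: [-3.3, -2.6, -0.9]
finger_gap: 0.0292
finger_force: 60.9
```

```bash
python3 -c "
from h import *
rep3()"
```

```text
t42.37 real XI 2.1 YI 5.6 z 52.47 wy 0.0307 wx 0.0001 F inc 3.3 -2.6 -0.9 T -0.58 -0.92 -0.22
```

send_rows:
  motion:
    - [-0.04,-0.04,0.06,0,0,0,0.1]
    - [-0.04,-0.04,0.12,0,0,0,0.1]
    - [-0.04,-0.04,0.18,0,0,0,0.1]
    - [-0.04,-0.04,0.23,0,0,0,0.1]
    - [-0.04,-0.04,0.27,0,0,0,0.1]
    - [-0.04,-0.04,0.27,0,0,0,0.1]

```text
time: 42.87
position: [0.6287, 0.034, 0.1605]
eef_rot: [[0.232, 0.973, 0.008], [0.972, -0.232, 0.03], [0.031, 0.0, -1.0]]
wrist_force: [-1.2, -1.1, -2.0]
finger_gap: 0.0293
finger_force: 61.0
```

```bash
python3 -c "
from h import *
rep3()"
```

```text
t42.87 real XI 2.1 YI 5.3 z 50.07 wy 0.0311 wx -0.0004 F inc 1.3 -0.9 -2.0 T -0.23 -0.48 -0.09
```

Both knuckles are on their pins with the mouth at 50 mm. I'll release, lift clear and work out the pushing path.

send_rows:
  motion:
    - [0,0,0,0,0,0,0.2]
    - [0,0,0,0,0,0,0.35]
    - [0,0,0,0,0,0,0.5]
    - [0,0,0,0,0,0,0.7]
    - [0,0,0,0,0,0,0.9]
    - [0,0,0,0,0,0,1]
    - [0,0,0,0,0,0,1]
    - [0,0,0,0,0,0,1]

```text
time: 43.53
position: [0.6287, 0.034, 0.1605]
eef_rot: [[0.232, 0.973, 0.008], [0.972, -0.232, 0.03], [0.031, 0.0, -1.0]]
wrist_force: [-0.0, -0.1, -0.5]
finger_gap: 0.0856
finger_force: 0.0
```

send_rows:
  motion:
    - [0,0,-1,0,0,0,1]
    - [0,0,-3,0,0,0,1]
    - [0,0,-5,0,0,0,1]
    - [0,0,-7,0,0,0,1]
    - [0,0,-9,0,0,0,1]
    - [0,0,-9,0,-0.015,0,1]
    - [0,0,-9,0,-0.031,0,1]
    - [0,0,-9,0,-0.031,0,0.5]
    - [0,0,-9,0,-0.031,0,0]
    - [0,0,-9,0,-0.031,0,0]
    - [0,0,-9,0,-0.031,0,0]

```text
time: 44.45
position: [0.6277, 0.0311, 0.2496]
eef_rot: [[0.232, 0.973, -0.001], [0.973, -0.232, 0.0], [-0.0, -0.001, -1.0]]
wrist_force: [0.0, -0.2, 0.0]
finger_gap: 0.0387
finger_force: 0.0
```

```bash
cat > push.py <<'E'
from h import *
H=OI+.0021*XI+.0053*YI
def P(th,L=.145,gap=0.,z=.172):
    t=np.radians(th); e=-np.sin(t)*XI-np.cos(t)*YI; n=-np.cos(t)*XI+np.sin(t)*YI
    c=.011*abs(np.cos(t))+.0145*abs(np.sin(t))
    p=H+L*e+(.015+c+gap)*n; p[2]=z; return p
def rel(pts,yaw=-13.2):
    st=r.state(); R=st['eef_rot']; print('t',st['time'],'pos',st['position'].round(4),'gap',st['finger_gap'].round(3),'F',st['wrist_force'].round(1))
    for p in pts: print((R.T@(p-st['position'])*100).round(2).tolist())
E
python3 - <<'E'
from push import *
rel([P(90,gap=.03,z=.27),P(90,gap=.03),P(90)])
s=snap('top'); g=s['img'].min(2)
m=np.zeros_like(g); m[140:230,270:390]=(g[140:230,270:390]>190)*255
c=max(cv2.findContours(m,0,cv2.CHAIN_APPROX_NONE)[0],key=cv2.contourArea)
q=onz(s,c.reshape(-1,2),.203)[:,:2]; b=cv2.minAreaRect(((q-OI[:2])@np.c_[XI[:2],YI[:2]]*1000).astype(np.float32)); print('door top in inc',b, cv2.boundingRect(c))
E
```

```text
Traceback (most recent call last):
  File "push.py", line 8, in rel
    st=r.state(); R=st['eef_rot']; print('t',st['time'],'pos',st['position'].round(4),'gap',st['finger_gap'].round(3),'F',st['wrist_force'].round(1))
                                                                                            ^^^^^^^^^^^^^^^^^^^^^^
AttributeError: 'float' object has no attribute 'round'
```

```bash
sed -i "s/st\['finger_gap'\].round(3)/st['finger_gap']/" push.py
python3 - <<'E'
from push import *
s=snap('top'); g=s['img'].min(2)
rel([P(90,gap=.03,z=.27),P(90,gap=.03)]+[P(t) for t in(90,80,70,60,50,40,30,20,10,5,0,-1)])
m=np.zeros_like(g); m[140:230,270:390]=(g[140:230,270:390]>150)*255
for c in sorted(cv2.findContours(m,0,cv2.CHAIN_APPROX_NONE)[0],key=cv2.contourArea)[-2:]:
    q=onz(s,c.reshape(-1,2),.203)[:,:2]; print('inc',cv2.minAreaRect(((q-OI[:2])@np.c_[XI[:2],YI[:2]]*1000).astype(np.float32)), cv2.boundingRect(c))
E
```

```text
t 44.5 pos [0.6277 0.031  0.2497] gap 0.030965262395894463 F [ 0.2  0.6 -0.3]
[5.42, 5.92, -2.03]
[5.42, 5.93, 7.77]
[5.41, 2.93, 7.77]
[5.73, 0.53, 7.77]
[5.63, -1.94, 7.77]
[5.1, -4.41, 7.77]
[4.12, -6.8, 7.78]
[2.7, -9.01, 7.78]
[0.86, -10.97, 7.78]
[-1.34, -12.59, 7.78]
[-3.84, -13.78, 7.78]
[-5.17, -14.19, 7.78]
[-6.55, -14.48, 7.78]
[-6.78, -14.52, 7.78]
inc ((0.6198215484619141, -113.2288818359375), (21.66979217529297, 94.32038116455078), 0.323381632566452) (374, 191, 14, 35)
inc ((-132.17262268066406, 5.530124664306641), (30.814510345458984, 81.8226547241211), 88.17489624023438) (324, 147, 32, 17)
```

The door hangs open and square, and it has been let go. Next I'll go round to its outer face and push slowly.

send_rows:
  motion:
    - [1,1,-2,0,0,0,0]
    - [3,3,-2,0,0,0,0]
    - [5,5,-2,0,0,0,0]
    - [5.4,5.9,-2,0,0,0,0]
    - [5.4,5.9,0,0,0,0,0]
    - [5.4,5.9,3,0,0,0,0]
    - [5.4,5.9,6,0,0,0,0]
    - [5.4,5.9,7.8,0,0,0,0]
    - [5.4,5.9,7.8,0,0,0,0]
    - [5.4,5.9,7.8,0,0,0,0]

```text
time: 45.33
position: [0.6975, 0.0697, 0.1717]
eef_rot: [[0.232, 0.973, -0.002], [0.973, -0.232, -0.0], [-0.0, -0.002, -1.0]]
wrist_force: [-0.1, -0.4, 0.4]
finger_gap: 0.0003
finger_force: 0.0
```

send_rows:
  motion:
    - [0,-1,0,0,0,0,0]
    - [0,-2,0,0,0,0,0]
    - [0,-2.6,0,0,0,0,0]
    - [0,-3,0,0,0,0,0]
    - [0.1,-3.6,0,0,0,0,0]
    - [0.2,-4.5,0,0,0,0,0]
    - [0.3,-5.4,0,0,0,0,0]
    - [0.3,-6.6,0,0,0,0,0]
    - [0.2,-7.8,0,0,0,0,0]
    - [0,-9,0,0,0,0,0]
    - [-0.3,-10.3,0,0,0,0,0]

```text
time: 46.25
position: [0.5959, 0.0916, 0.1723]
eef_rot: [[0.231, 0.973, 0.0], [0.973, -0.231, -0.0], [-0.0, 0.0, -1.0]]
wrist_force: [-0.1, -0.6, -0.5]
finger_gap: -0.0
finger_force: 0.1
```

Run:
```python
from push import *
rel([P(t) for t in(60,50,40,30,20,10,5,0,-1)])
s=snap('top'); g=s['img'].min(2)
m=np.zeros_like(g); m[140:250,270:400]=(g[140:250,270:400]>150)*255
for c in sorted(cv2.findContours(m,0,cv2.CHAIN_APPROX_NONE)[0],key=cv2.contourArea)[-3:]:
    q=onz(s,c.reshape(-1,2),.203)[:,:2]; print('inc',cv2.minAreaRect(((q-OI[:2])@np.c_[XI[:2],YI[:2]]*1000).astype(np.float32)), cv2.boundingRect(c))
```

```text
t 46.25 pos [0.5959 0.0916 0.1723] gap -2.3884613595334556e-05 F [-0.1 -0.6 -0.5]
[-0.06, 0.09, 0.03]
[-1.03, -2.3, 0.03]
[-2.45, -4.52, 0.03]
[-4.28, -6.48, 0.03]
[-6.48, -8.1, 0.03]
[-8.98, -9.29, 0.03]
[-10.32, -9.7, 0.03]
[-11.7, -9.99, 0.03]
[-11.93, -10.03, 0.03]
inc ((-157.21099853515625, -66.89285278320312), (4.969197750091553, 24.365917205810547), 32.71363067626953) (323, 174, 4, 10)
inc ((-112.23666381835938, -61.23469161987305), (33.05644607543945, 24.282379150390625), 29.0759334564209) (337, 175, 13, 12)
inc ((-3.348003387451172, -29.00970458984375), (136.90826416015625, 284.62017822265625), 36.995052337646484) (338, 140, 62, 91)
```

send_rows:
  motion:
    - [-0.5,-1.1,0,0,0,0,0]
    - [-1,-2.3,0,0,0,0,0]
    - [-1.7,-3.4,0,0,0,0,0]
    - [-2.4,-4.5,0,0,0,0,0]
    - [-3.3,-5.5,0,0,0,0,0]
    - [-4.3,-6.5,0,0,0,0,0]
    - [-5.3,-7.3,0,0,0,0,0]
    - [-6.4,-8.1,0,0,0,0,0]
    - [-7.3,-8.6,0,0,0,0,0]
    - [-8,-8.9,0,0,0,0,0]
    - [-8.6,-9.1,0,0,0,0,0]
    - [-9,-9.3,0,0,0,0,0]

```text
time: 47.3
position: [0.4856, 0.0244, 0.1724]
eef_rot: [[0.232, 0.973, 0.0], [0.973, -0.232, -0.0], [-0.0, 0.0, -1.0]]
wrist_force: [0.4, 0.3, 0.8]
finger_gap: -0.0001
finger_force: 0.1
```

send_rows:
  motion:
    - [-0.3,-0.1,0,0,0,0,0]
    - [-0.6,-0.2,0,0,0,0,0]
    - [-0.9,-0.3,0,0,0,0,0]
    - [-1.2,-0.4,0,0,0,0,0]
    - [-1.5,-0.45,0,0,0,0,0]
    - [-1.8,-0.5,0,0,0,0,0]
    - [-2.1,-0.6,0,0,0,0,0]
    - [-2.3,-0.65,0,0,0,0,0]
    - [-2.4,-0.7,0,0,0,0,0]
    - [-2.5,-0.7,0,0,0,0,0]

```text
time: 48.13
position: [0.4729, 0.0022, 0.1723]
eef_rot: [[0.232, 0.973, 0.0], [0.973, -0.232, -0.0], [-0.0, 0.0, -1.0]]
wrist_force: [0.4, 1.0, -0.9]
finger_gap: -0.0001
finger_force: 0.2
```

Run:
```python
from push import *
rel([P(t) for t in(2,0,-1)])
st=r.state(); print('F inc',st['wrist_force']@XI,st['finger_force'])
```

```text
t 48.1333 pos [0.4729 0.0022 0.1723] gap -6.5393287087704e-05 F [ 0.4  1.  -0.9]
[0.39, 0.01, 0.03]
[-0.16, -0.09, 0.03]
[-0.39, -0.14, 0.03]
F inc -1.054614049938683 0.15820660672034137
```

send_rows:
  motion:
    - [-0.08,0,0,0,0,0,0]
    - [-0.16,0,0,0,0,0,0]
    - [-0.24,0,0,0,0,0,0]
    - [-0.3,0,0,0,0,0,0]
    - [-0.3,0,0,0,0,0,0]

```text
time: 48.55
position: [0.4723, -0.0007, 0.1722]
eef_rot: [[0.232, 0.973, 0.0], [0.973, -0.232, -0.0], [-0.0, 0.0, -1.0]]
wrist_force: [-0.2, 0.8, -0.1]
finger_gap: -0.0004
finger_force: 0.1
```

send_rows:
  motion:
    - [-0.08,0,0,0,0,0,0]
    - [-0.16,0,0,0,0,0,0]
    - [-0.24,0,0,0,0,0,0]
    - [-0.24,0,0,0,0,0,0]

```text
time: 48.88
position: [0.4721, -0.0013, 0.1723]
eef_rot: [[0.23, 0.973, 0.001], [0.973, -0.23, 0.002], [0.002, 0.0, -1.0]]
wrist_force: [2.4, 6.8, -2.4]
finger_gap: -0.0001
finger_force: 3.4
```

Run:
```python
from push import *
rel([P(0)]); st=r.state(); print('F inc',st['wrist_force']@XI,st['finger_force'])
```

```text
t 48.8833 pos [ 0.4721 -0.0013  0.1723] gap -6.421349569835193e-05 F [ 2.4  6.8 -2.4]
[0.21, -0.1, 0.03]
F inc -7.134055050950789 3.4490957486559637
```

The door meets the gasket with 7 N, so it's shut. I'll back off straight out, then up, check and hand in.

send_rows:
  motion:
    - [0.1,0,0,0,0,0,0]
    - [0.3,0,0,0,0,0,0]
    - [0.8,0,0,0,0,0,0]
    - [2,0,0,0,0,0,0]
    - [4,0,0,0,0,0,0]
    - [6,0,0,0,0,0,0]
    - [8,0,-2,0,0,0,0]
    - [10,0,-5,0,0,0,0]
    - [12,0,-8,0,0,0,0]
    - [14,0,-10,0,0,0,0]
    - [15,0,-10,0,0,0,0]
    - [15,0,-10,0,0,0,0]

```text
time: 49.88
position: [0.5069, 0.1457, 0.2731]
eef_rot: [[0.229, 0.973, 0.002], [0.973, -0.229, 0.001], [0.002, 0.002, -1.0]]
wrist_force: [-0.5, -0.2, -0.5]
finger_gap: -0.0
finger_force: 0.0
```

Run:
```python
from push import *
def look():
    s=snap('top'); g=s['img'].min(2)
    q=proj(s,[(OI+a*XI+b*YI+[0,0,.203]) for a in(-.015,.015) for b in(-.005,-.165)]).round(0); print(q.tolist())
    x0,y0=q.min(0).astype(int)-12; x1,y1=q.max(0).astype(int)+6
    m=np.zeros_like(g); m[y0:y1,x0:x1]=(g[y0:y1,x0:x1]>140)*255
    e=[]
    for b in np.arange(-.15,-.02,.02):   # leftmost bright pixel on rows across the door = outer top edge
        row=int(proj(s,[OI-.015*XI+b*YI+[0,0,.203]])[0,1]); xs=np.flatnonzero(m[row])
        if len(xs): p=onz(s,[[xs[0],row]],.203)[0]-OI; e.append((p@YI*1e3,p@XI*1e3))
    e=np.array(e); print(e.round(1).tolist(),'angle',np.polyfit(e[:,0],e[:,1],1)[0] if len(e)>2 else None)
look(); rel([])
```

```text
[[381.0, 168.0], [371.0, 226.0], [392.0, 170.0], [382.0, 228.0]]
[[-155.9, -48.3], [-137.8, -51.7], [-117.0, -55.6], [-98.7, -59.0], [-80.3, -62.4], [-59.2, -66.2], [-40.6, -69.7]] angle -0.185393097028437
t 49.9333 pos [0.5064 0.1438 0.2719] gap 8.656968147012321e-05 F [-0.5 -0.3 -0.7]
```

Run:
```python
from push import *
s=snap('top'); g=cv2.GaussianBlur(s['img'].min(2),(3,3),0).astype(float); e=[]
for b in np.arange(-.155,-.03,.015):
    u,v=proj(s,[OI-.015*XI+b*YI+[0,0,.203]])[0]; row=int(round(v)); u=int(round(u))
    d=np.diff(g[row,u-8:u+7]); k=d.argmax(); p=onz(s,[[u-8+k+.5,row]],.203)[0]-OI; e.append((p@YI*1e3,p@XI*1e3,d[k]))
e=np.array(e); a=np.polyfit(e[:,0],e[:,1],1)[0]
print(e.round(1).tolist(),'angle',a)
u,v=proj(s,[OI-.015*XI-.09*YI+[0,0,.203]])[0]; print([int(x) for x in g[int(v),int(u)-12:int(u)+16]])
if abs(a)<.04 and abs(np.median(e[:,1])+14)<7: print(r.close_job())
```

```text
[[-154.6, -17.7, 3.0], [-142.8, -25.2, 4.0], [-128.4, -33.3, 1.0], [-114.8, -33.1, 0.0], [-97.4, -28.1, 0.0], [-84.3, -30.5, 0.0], [-62.2, -4.6, 20.0], [-53.5, -27.9, 29.0], [-35.9, -22.9, 22.0]] angle 0.04617581488401632
[178, 178, 177, 177, 177, 176, 175, 174, 173, 173, 172, 171, 169, 168, 167, 164, 163, 161, 158, 155, 151, 146, 140, 134, 112, 81, 83, 104]
```

The arm still hides the door from the top camera, so I'll move aside and check again.

send_rows:
  motion:
    - [3,0,-1,0,0,0,0]
    - [6,0,-2,0,0,0,0]
    - [10,0,-3,0,0,0,0]
    - [14,0,-3,0,0,0,0]
    - [18,0,-3,0,0,0,0]
    - [22,0,-3,0,0,0,0]
    - [24,0,-3,0,0,0,0]
    - [24,0,-3,0,0,0,0]
    - [24,0,-3,0,0,0,0]

```text
time: 50.73
position: [0.5619, 0.3763, 0.3002]
eef_rot: [[0.231, 0.973, -0.002], [0.973, -0.231, -0.002], [-0.002, -0.002, -1.0]]
wrist_force: [-0.1, -1.5, -0.3]
finger_gap: -0.0
finger_force: 0.0
```

Run:
```python
from push import *
s=snap('top'); g=cv2.GaussianBlur(s['img'].min(2),(3,3),0).astype(float); e=[]
for b in np.arange(-.155,-.01,.015):
    u,v=proj(s,[OI-.015*XI+b*YI+[0,0,.203]])[0]; row=int(round(v)); u=int(round(u))
    d=np.diff(g[row,u-8:u+8]); k=d.argmax(); p=onz(s,[[u-8+k+.5,row]],.203)[0]-OI; e.append((p@YI*1e3,p@XI*1e3,d[k]))
    print([int(x) for x in g[row,u-12:u+14]])
e=np.array(e); a=np.polyfit(e[:,0],e[:,1],1)[0]
print(e.round(1).tolist(),'angle',a)
if abs(a)<.045 and abs(np.median(e[:,1])+14)<6 and e[:,2].min()>8: print(r.close_job())
```

```text
[100, 103, 107, 109, 107, 103, 100, 101, 105, 107, 108, 108, 128, 180, 224, 238, 240, 240, 240, 239, 239, 239, 239, 209, 128, 72]
[67, 89, 103, 108, 108, 108, 107, 108, 108, 108, 107, 107, 128, 182, 226, 239, 240, 240, 240, 240, 239, 239, 239, 204, 118, 66]
[75, 76, 51, 37, 41, 49, 56, 64, 76, 93, 105, 127, 178, 224, 238, 239, 239, 240, 240, 239, 239, 239, 211, 132, 74, 82]
[75, 71, 44, 26, 23, 23, 24, 33, 59, 89, 105, 128, 182, 226, 238, 239, 239, 239, 239, 240, 240, 240, 203, 117, 71, 87]
[72, 76, 51, 30, 24, 22, 22, 29, 55, 86, 104, 126, 175, 222, 239, 240, 241, 241, 241, 241, 240, 240, 213, 136, 77, 86]
[73, 73, 46, 27, 24, 24, 23, 30, 57, 89, 106, 130, 182, 226, 240, 240, 240, 241, 241, 241, 241, 241, 209, 128, 71, 64]
[43, 73, 78, 52, 28, 21, 21, 22, 28, 53, 86, 105, 127, 176, 223, 240, 241, 241, 241, 242, 242, 242, 242, 215, 139, 78]
[44, 76, 82, 59, 36, 24, 21, 22, 30, 57, 90, 108, 130, 181, 226, 241, 241, 242, 242, 242, 242, 242, 241, 209, 129, 70]
[17, 24, 42, 68, 92, 104, 106, 99, 88, 86, 98, 109, 128, 176, 224, 241, 242, 242, 242, 242, 241, 241, 241, 214, 142, 80]
[20, 21, 23, 31, 53, 79, 94, 99, 104, 109, 110, 111, 130, 180, 226, 241, 241, 241, 242, 242, 242, 242, 240, 216, 161, 118]
[[-154.1, -15.1, 52.0], [-140.6, -14.9, 54.0], [-124.4, -15.1, 51.0], [-110.8, -14.9, 54.0], [-94.6, -15.1, 49.0], [-80.9, -14.9, 52.0], [-64.5, -15.1, 49.0], [-50.7, -14.8, 51.0], [-34.1, -15.0, 48.0], [-20.2, -14.7, 50.0]] angle 0.0013914842342788289
the job is handed in; nothing more can be done
None
```

The door hangs on both pins, fully down, and is shut parallel to the incubator's front (outer edge 15 mm in front of the hinge line, 0.001 rad off). I handed the job in at 50.8 s; I didn't check the rack, tip box and bottle afterwards, but the arm never worked near them.

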